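# Put the brass angle offcuts away in the screw-lid stock pot

### The arm

A 6-joint arm with a two-finger parallel gripper is mounted at the origin on the work surface. World frame = base frame: x ahead of the robot, y to its left, z up, the work surface at z = 0. Lengths are in m, angles in rad, forces in N, time in s.
With the tool pointing down it reaches from about 0.325 to 0.9 m from the base axis. Payload 6.1 kg.
Tool frame: the origin (TCP) lies midway between the tips of the shut fingers; the grasp point (between the pads) lies 19 mm behind it; z points along the fingers, y is the line along which they close (so a half turn about z gives the same grasp; the last joint's range is limited). The gripper opens to 85 mm and grips with 20 to 120 N. Pads are 22 mm wide; open, the fingers measure 114 mm over their backs; the gripper's body (76 mm by 85 mm) begins 54 mm behind the grasp point. The pads swing forward as they close: fully open they stand 13 mm farther back than shut.
Start: joints at [1.049, 0.22, 1.526, -0, 1.395, -0.126], TCP at [0.241, 0.577, 0.231] pointing down, gripper open.
Joint ranges: [-2.98, 2.98], [-0.91, 2.08], [0.09, 2.57], [-1.24, 4.39], [0.2, 2.65], [-2.68, 2.68]. Speed limits (rad/s): [2.57, 2.57, 3.01, 3.14, 3.14, 3.14].

### API

Orientations are given as [roll, pitch, yaw] about the fixed x, y, z axes, in that order (R = Rz(yaw) Ry(pitch) Rx(roll)).
In Python, from rig import r gives the robot as it stands.
- The arm moves only by the tool drive_tool, never from a script. Its argument "motion" is a list of rows, each an object of numbers: "wx", "wy", "wz": the turn, a rotation vector about the tool's x, y, z in rad; "dx", "dy", "dz": the shift along the tool's x, y, z in mm; "gripper": the closure, from 0 (fully open) to 1 (shut). A call has 1 to 20 rows; each row is the pose to reach, as a shift and turn from the pose commanded when the call began, along the tool's axes at that moment; what a row does not reach only later rows make up. A row lasts 1/8 s, in which the tool goes at most 62.5 mm and 10.7 degrees, less where a joint would pass 70% of its speed; a pose out of reach is approached as far as the arm can. A call with a gripper value outside its range is refused whole. The fingers move at their own pace and stop on an object; "grip_force" is the grip in N (left out, the last holds). Time passes only in rows, so rows that repeat a pose let the fingers close. It gives the time, the measured TCP pose, the force, the opening and the grip force at its end, in the units of the state.
- r.state(): the state, without advancing time (a new reading comes with each control period).
- r.read_camera(name): name is "side" or "top"; returns (picture, depth): 420x560x3 uint8, blue, green, red; 420x560 float32, m along the optical axis (not along the pixel's ray), 0 where there is no reading.
- r.camera_params(name): a dict with "fx", "fy", "cx", "cy" (pixels), "distortion" ([k1, k2, p1, p2, k3] as OpenCV has them; the pictures are not rectified), "rvec" (rotation vector, rad) and "tvec" (3), from world to camera coordinates, as OpenCV has them. Camera axes: x right, y down, z forward; pixel columns grow to the right and rows downward; lengths in m; the calibration is good to about 2 mm. A picture is of the moment at which its call begins. camera_params takes no time and is no camera call.
- r.job_done(): hands the job in; it is judged then, once.
The state is a dict: "clock": time; "joints": joint angles; "qd": joint speeds; "effort": joint torques, N m; "tcp_pos": TCP position; "tool_rot": TCP orientation; "contact_force": force on the tool from outside, world axes, zero at the start; "moment": the same for the moment, N m; "finger_gap": finger opening in m; "grip_force": force on a finger pad.
Only numpy, scipy, OpenCV 4.12 (cv2) and the standard library are available. Lean on these libraries where they do the work, as an engineer would, in place of code of your own. Each camera call takes 0.05 s, during which the arm holds its last target. There are 200 camera calls.

### The job

Put the brass angle offcuts away in the airtight pot: unscrew its lid all the way and swing it fully aside, then nest every offcut that is there squarely over the ridge of the saddle inside, one over the other with ends centred, the shortest at the bottom and each longer one on top of it. Then swing the lid back over the pot and screw it fully home; leave the hammer, engraver and shears where they are.

Things in the scene. Friction and masses are not known exactly. Their poses are not given: they have to be found in the camera images.
- pot: Airtight aluminium stock pot, bolted to the bench: outside diameter 172 mm, wall 6 mm, rim 76 mm above the bench. Origin: centre of its underside on the bench. Its x axis is the direction of the saddle's ridge; its y axis points to the post that carries the lid.
- saddle (a point): Middle of the ridge of the dark steel saddle fixed in the pot, 38 mm above the bench; axes are the pot's. The saddle is a roof-shaped (90 degree, inverted V) support 36 mm long along the pot's x axis; angles nest over it like roofs. An angle seated on it has its origin 6.2 mm above the bench; each further nested angle lies 7.1 mm higher.
- post (a point): The vertical axis of the post on which the lid's arm swings, 115 mm from the pot's centre along the pot's +y axis, 100 mm above the bench. Post top with arm: 110 mm high.
- lid_grip (a point): Middle of the black grip bar on the lid (a disc of 180 mm diameter): bar 64 mm long (point x axis), 16 mm thick (point y), from 18 mm below to 12 mm above this point, which is on the lid's axis, 131 mm above the bench when screwed home. Below the bar is the arm's collar, 54 mm wide, its top 23 mm below this point when screwed home, 31 mm when unscrewed.
- lid (a joint): Screw turn of the lid in its arm, rad: 0 = screwed fully home (stop), 2.7 = fully unscrewed (stop). Unscrewing is anticlockwise seen from above. The lid with its bar rises 3 mm per rad. Stiff (about 0.12 N m), stays where it is left. A dog locks the arm until the lid is unscrewed past about 2.3 rad, and draws it in when the lid is screwed down within 0.1 rad of straight.
- lid_arm (a joint): Swing of the lid's arm about the post, rad: 0 = lid straight over the pot (stop), 1.9 = swung fully clear (stop). It opens clockwise seen from above, carrying the lid and its bar round with it. Light friction (0.3 N m), stays where it is left.
- angle_a: Brass angle offcut, 46 mm long (shortest of four; may be absent): two legs 50 mm wide, 5 mm thick, at 90 degrees, standing like a roof on its leg edges, ridge up, 38.9 mm high, 71 mm wide. Origin: centre of its footprint at the leg edges; x along the length and ridge, z up through the ridge; the same after a half turn about z. Can be gripped across its two end faces.
- angle_b: Brass angle offcut, 53 mm long (second shortest of four; may be absent): two legs 50 mm wide, 5 mm thick, at 90 degrees, standing like a roof on its leg edges, ridge up, 38.9 mm high, 71 mm wide. Origin: centre of its footprint at the leg edges; x along the length and ridge, z up through the ridge; the same after a half turn about z. Can be gripped across its two end faces.
- angle_c: Brass angle offcut, 60 mm long (second longest of four; may be absent): two legs 50 mm wide, 5 mm thick, at 90 degrees, standing like a roof on its leg edges, ridge up, 38.9 mm high, 71 mm wide. Origin: centre of its footprint at the leg edges; x along the length and ridge, z up through the ridge; the same after a half turn about z. Can be gripped across its two end faces.
- angle_d: Brass angle offcut, 67 mm long (longest of four; may be absent): two legs 50 mm wide, 5 mm thick, at 90 degrees, standing like a roof on its leg edges, ridge up, 38.9 mm high, 71 mm wide. Origin: centre of its footprint at the leg edges; x along the length and ridge, z up through the ridge; the same after a half turn about z. Can be gripped across its two end faces.
- hammer: Bystander: hammer lying on the bench beyond the work, about 0.3 m long. Not to be moved.
- engraver: Bystander: green pen-shaped electric engraver, 180 mm long and 36 mm thick, lying on the bench. Not to be moved.
- shears: Bystander: shears lying on the bench, 180 mm long, 12 mm high. Not to be moved.
Mind the look-alikes: they are no part of the job. Leave any black or white look-alike of the angle_d alone.

How it is judged:
On the way, in this order (a step that is already met when the one before it is completed fails the run):
1. lid unscrewed (value of joint lid above 2.35 rad), for 0.1 s.
2. lid swung fully aside (value of joint lid_arm above 1.7 rad), for 0.2 s.
3. all offcuts nested on the saddle in order of length, with the lid still aside (horizontal distance between each of angle_a, angle_b, angle_c, angle_d and pot below 0.009 m and angle between the x axis of each of angle_a, angle_b, angle_c, angle_d and the x axis of pot, either way round below 0.14 rad and angle between each of angle_a, angle_b, angle_c, angle_d's own z axis and vertical below 0.12 rad and z of angle_a in the frame of pot between 0.002 and 0.032 m and z of angle_b in the frame of pot between 0.002 and 0.032 m and z of angle_c in the frame of pot between 0.002 and 0.032 m and z of angle_d in the frame of pot between 0.002 and 0.032 m and z of each of angle_b, angle_c, angle_d in the frame of angle_a above 0.004 m and z of each of angle_c, angle_d in the frame of angle_b above 0.004 m and z of angle_d in the frame of angle_c above 0.004 m and linear speed of each of angle_a, angle_b, angle_c, angle_d below 0.02 m/s and value of joint lid_arm above 1.2 rad), for 0.3 s.
4. lid swung back over the pot (value of joint lid_arm below 0.06 rad), for 0.2 s.
5. lid screwed home (value of joint lid below 0.15 rad), for 0.2 s.
At the end, for the whole second after the job is handed in: Every offcut present nests on the saddle: within 9 mm of the pot axis, 0.14 rad of its ridge line, upright within 0.12 rad, longer ones above shorter ones, at rest; lid arm within 0.06 rad of closed, lid within 0.15 rad of screwed home (horizontal distance between each of angle_a, angle_b, angle_c, angle_d and pot below 0.009 m and angle between the x axis of each of angle_a, angle_b, angle_c, angle_d and the x axis of pot, either way round below 0.14 rad and angle between each of angle_a, angle_b, angle_c, angle_d's own z axis and vertical below 0.12 rad and z of angle_a in the frame of pot between 0.002 and 0.032 m and z of angle_b in the frame of pot between 0.002 and 0.032 m and z of angle_c in the frame of pot between 0.002 and 0.032 m and z of angle_d in the frame of pot between 0.002 and 0.032 m and z of each of angle_b, angle_c, angle_d in the frame of angle_a above 0.004 m and z of each of angle_c, angle_d in the frame of angle_b above 0.004 m and z of angle_d in the frame of angle_c above 0.004 m and linear speed of each of angle_a, angle_b, angle_c, angle_d below 0.02 m/s and value of joint lid_arm below 0.06 rad and value of joint lid below 0.15 rad); the robot touches nothing.
It fails at once if the hammer is moved by more than 30 mm (distance of hammer from where it was at the start of the episode above 0.03 m).
It fails at once if the engraver is moved by more than 30 mm (distance of engraver from where it was at the start of the episode above 0.03 m).
It fails at once if the shears is moved by more than 30 mm (distance of shears from where it was at the start of the episode above 0.03 m).
Of angle_a, angle_b, angle_c, angle_d only 2 to 4 are there at a start; the rules pass over those that are not, and their reading is None.
At some moment in a run one of angle_a, angle_b, angle_c, angle_d may be knocked a few centimetres aside while the robot is not near it.
Once in a run the grip may slacken for a moment while it holds something.
It also fails if it takes over 210 s, if anything falls off the work surface, if the arm or the gripper's body presses on something with over 40 N, if the wrist force passes 120 N, or if a joint passes its speed limit or range.

## Working session

There is one attempt and no reset: what is moved stays moved. The work goes in short steps, Python scripts to look and compute and a tool call to move; the robot and the scene stay as the last step left them, time stands still between calls to the robot, and variables do not carry over. Pictures are saved under pics/ and viewed, at most 14 in all, crops included, and the job is handed in when it is done.

Besides the shell and the picture viewer there is one more tool, called after "Call:" as name([rows], argument=value, ...), one row to a line, values as JSON. drive_tool: Moves the arm, as the interface text tells. Its arguments: {"type":"object","properties":{"motion":{"type":"array"},"grip_force":{"type":"number"}},"required":["motion"]}

```bash
ls; mkdir -p pics
python3 - <<'E'
from rig import r
import cv2,numpy as np
s=r.state();print({k:np.round(v,3).tolist() for k,v in s.items()})
for n in("top","side"):
    p,d=r.read_camera(n);cv2.imwrite(f"pics/{n}0.png",p);np.savez(f"{n}0.npz",p=p,d=d)
    print(n,r.camera_params(n))
E
```

```text
pics
{'clock': 0.0, 'joints': [1.049, 0.221, 1.528, -0.0, 1.395, -0.126], 'qd': [-0.002, 0.0, 0.0, 0.002, 0.0, 0.0], 'effort': [-0.002, -49.688, -38.94, -0.0, 0.011, 0.0], 'tcp_pos': [0.241, 0.576, 0.23], 'tool_rot': [-3.14, -0.0, 2.746], 'contact_force': [0.494, 0.58, -0.088], 'moment': [0.067, 0.009, 0.017], 'grip_force': 0.0, 'finger_gap': 0.086}
top {'fx': 518.1638436475262, 'fy': 518.1638436475262, 'cx': 278.3574552819104, 'cy': 215.45162776883316, 'distortion': array([0.03786172, 0.        , 0.        , 0.        , 0.        ]), 'rvec': array([ 2.19119222, -2.13745634,  0.16758205]), 'tvec': array([0.02909188, 0.57399105, 1.22837955])}
side {'fx': 407.5556780752312, 'fy': 407.5556780752312, 'cx': 282.40019621564267, 'cy': 215.99323179841957, 'distortion': array([-0.03077093,  0.        ,  0.        ,  0.        ,  0.        ]), 'rvec': array([ 2.17283614, -0.57524341,  0.29089497]), 'tvec': array([-0.4818402 ,  0.2974794 ,  0.72217753])}
```

View pics/top0.png

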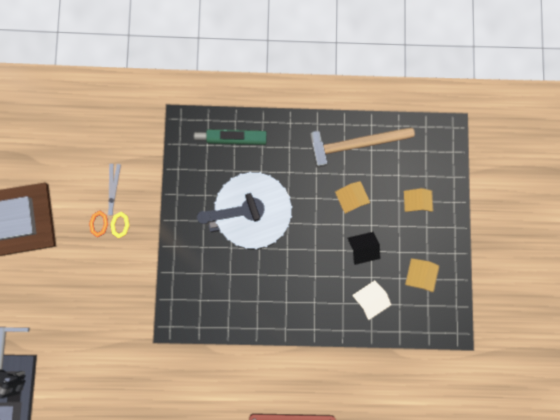

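View pics/side0.png

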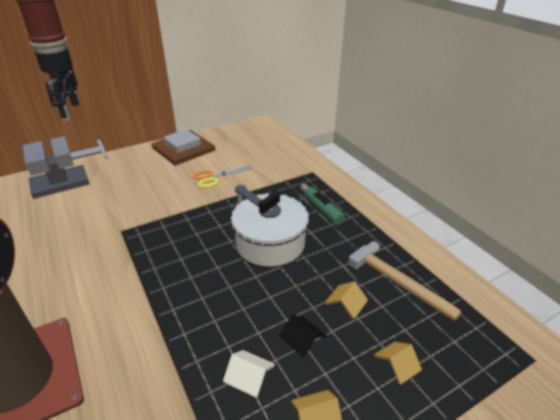

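```bash
cat > h.py <<'E'
from rig import r
import cv2,numpy as np
def cam(n):
    c=r.camera_params(n);K=np.array([[c['fx'],0,c['cx']],[0,c['fy'],c['cy']],[0,0,1]])
    R=cv2.Rodrigues(c['rvec'])[0];return K,c['distortion'],R,c['tvec']
def rays(n,uv):
    K,D,R,t=cam(n);q=cv2.undistortPoints(np.float64(uv).reshape(-1,1,2),K,D).reshape(-1,2)
    return -R.T@t,np.c_[q,np.ones(len(q))]@R      # z_cam = 1
def plane(n,uv,z):
    o,d=rays(n,uv);return o+d*((z-o[2])/d[:,2])[:,None]
def pts(n,uv,depth):
    uv=np.asarray(uv);o,d=rays(n,uv);return o+d*depth[uv[:,1],uv[:,0]][:,None]
def comps(m,amin=60):
    k,l,s,c=cv2.connectedComponentsWithStats(m.astype(np.uint8),connectivity=8)
    return [np.argwhere(l==i)[:,::-1] for i in range(1,k) if s[i,4]>amin]
def brass(n,p,d):
    hsv=cv2.cvtColor(p,cv2.COLOR_BGR2HSV)
    m=(hsv[...,0]>10)&(hsv[...,0]<28)&(hsv[...,1]>150)&(hsv[...,2]>90)
    out=[]
    for uv in comps(m,250):
        P=pts(n,uv,d)
        if np.median(P[:,2])<.008 or P[:,0].max()>1.2: continue
        (c,(w,h),a)=cv2.minAreaRect(np.float32(P[:,:2]*1000));a=np.radians(a)
        e=np.array([[np.cos(a),np.sin(a)],[-np.sin(a),np.cos(a)]]);L=[w,h]
        q=(P[:,:2]*1000-c)@e.T
        # ridge axis: height does not depend on |offset| along it
        cc=[abs(np.corrcoef(abs(q[:,i]),P[:,2])[0,1]) for i in(0,1)];i=int(np.argmin(cc))
        hi=P[:,2]>np.percentile(P[:,2],85)
        yaw=np.arctan2(e[i][1],e[i][0]);yaw=(yaw+np.pi/2)%np.pi-np.pi/2
        out.append(dict(px=uv.mean(0).round(),c=np.round(c,1),L=round(L[i],1),W=round(L[1-i],1),yaw=round(yaw,3),
           zmax=round(np.percentile(P[:,2],97)*1e3,1),ridge=(P[hi,:2].mean(0)*1e3).round(1),n=len(uv),cc=np.round(cc,2)))
    return out
def look(n,name):
    p,d=r.read_camera(n);cv2.imwrite(f"pics/{name}.png",p);np.savez(f"{name}.npz",p=p,d=d);return p,d
def crop(p,x,y,w,h,f,name): cv2.imwrite(f"pics/{name}.png",cv2.resize(p[y:y+h,x:x+w],None,fx=f,fy=f,interpolation=cv2.INTER_CUBIC))
E
python3 - <<'E'
from h import *
z=np.load('top0.npz');p,d=z['p'],z['d']
for b in brass('top',p,d): print(b)
# lid
yy,xx=np.mgrid[:420,:560]
roi=(abs(xx-253)<60)&(abs(yy-210)<60)
m=(p.min(2)>150)&roi
uv=max(comps(m),key=len);P=pts('top',uv,d);print('lid z',np.percentile(P[:,2],[5,50,95]))
hull=cv2.convexHull(uv.astype(np.int32)).reshape(-1,2);Q=plane('top',hull,float(np.median(P[:,2])))
print('lid circle',cv2.minEnclosingCircle(np.float32(Q[:,:2]*1e3)),'ellfit',cv2.fitEllipse(np.float32(Q[:,:2]*1e3)))
uvr=np.argwhere(roi&(p.max(2)<140))[:,::-1];A=pts('top',uvr,d)
for lo,hi in((.125,.2),(.095,.118)):
    k=(A[:,2]>lo)&(A[:,2]<hi);print(lo,k.sum(),uvr[k].mean(0),A[k].mean(0)*1e3,cv2.minAreaRect(np.float32(A[k,:2]*1e3)))
for n,(u,v) in dict(black=(364,248),white=(372,300),hammerhead=(319,148),engr=(235,136),shears=(113,195)).items(): print(n,pts('top',[[u,v]],d)*1e3)
crop(p,320,170,130,155,4,'crop1')
E
```

```text
lid z [0.08386022 0.08805343 0.09234777]
lid circle ((580.2857666015625, 105.91136169433594), 92.8561782836914) ellfit ((579.1569213867188, 104.87622833251953), (181.56265258789062, 183.22386169433594), 56.15706253051758)
0.125 202 [252.34653465 206.88613861] [576.99602917 104.35390645 142.53159452] ((578.3545532226562, 104.60997772216797), (63.41615676879883, 15.937764167785645), 21.256303787231445)
0.095 650 [229.86153846 212.53076923] [567.6040172  156.48266705 107.89087369] ((563.358154296875, 154.63319396972656), (48.71190643310547, 153.6490936279297), 15.348817825317383)
black [[ 498.77306441 -166.36385983   38.434828  ]]
white [[ 374.64537983 -186.37365452   34.53958906]]
hammerhead [[748.41617635 -55.12525835  24.43466159]]
engr [[770.36992768 155.91738669  33.41950747]]
shears [[616.97688631 453.8232923    9.79810726]]
```

View pics/crop1.png

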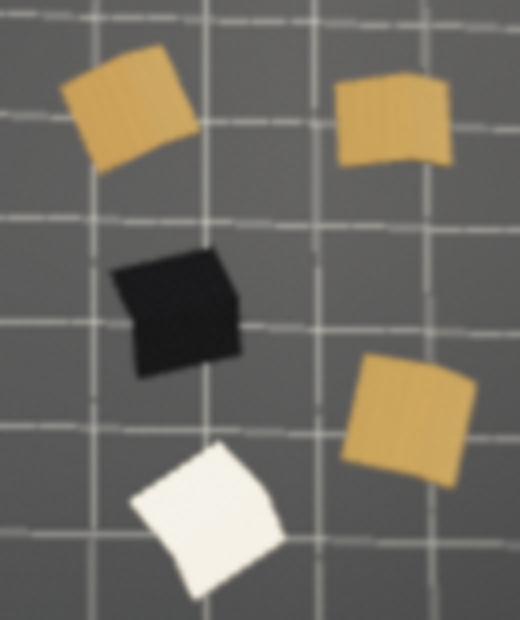

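The close crop shows three brass angles at top pixels (352,197), (418,200) and (422,275). The decoys are the black one at (364,248) and the white one at (372,300), so I'm choosing the three brass ones.

```bash
sed -i 's/hsv\[...,1\]>150/hsv[...,1]>100/' h.py
python3 - <<'E'
from h import *
z=np.load('top0.npz');p,d=z['p'],z['d']
for u,v in((352,197),(418,200),(422,275)):print(cv2.cvtColor(p,cv2.COLOR_BGR2HSV)[v,u],pts('top',[[u,v]],d)*1e3)
for b in brass('top',p,d): print(b)
yy,xx=np.mgrid[:420,:560]
roi=(abs(xx-205)<20)&(abs(yy-214)<15)&(p.max(2)<140)
uvr=np.argwhere(roi)[:,::-1];A=pts('top',uvr,d);k=(A[:,2]>.095)&(A[:,2]<.118)
print('arm end',cv2.minAreaRect(np.float32(A[k,:2]*1e3)),A[k,1].max())
E
```

```text
[ 19 141 206] [[ 624.21420075 -137.33936479   34.10190901]]
[ 19 140 206] [[ 622.22552001 -302.47787568   27.41662818]]
[ 20 139 205] [[ 437.33399363 -307.47043873   35.25009198]]
{'px': array([ 30., 220.]), 'c': array([528.2, 395.3]), 'L': 184.9, 'W': 666.9, 'yaw': np.float64(-0.086), 'zmax': np.float64(25.9), 'ridge': array([534.6, 626.7]), 'n': 1562, 'cc': array([0.15, 0.12])}
{'px': array([352., 196.]), 'c': array([545.9, -39.7]), 'L': 73.7, 'W': 347.1, 'yaw': np.float64(0.687), 'zmax': np.float64(39.0), 'ridge': array([ 622.9, -135.7]), 'n': 667, 'cc': array([0.15, 0.16])}
{'px': array([418., 200.]), 'c': array([ 541.8, -131. ]), 'L': 72.5, 'W': 480.0, 'yaw': np.float64(0.437), 'zmax': np.float64(39.7), 'ridge': array([ 610.3, -281.4]), 'n': 593, 'cc': array([0.23, 0.25])}
{'px': array([422., 274.]), 'c': array([ 441.9, -143.6]), 'L': 77.5, 'W': 427.8, 'yaw': np.float64(-0.019), 'zmax': np.float64(39.2), 'ridge': array([ 437.3, -304.5]), 'n': 798, 'cc': array([0.14, 0.13])}
arm end ((556.8458251953125, 200.40237426757812), (29.06740379333496, 62.56787872314453), 4.073009014129639) 0.23150418510684337
```

```bash
sed -i "s/P=pts(n,uv,d)$/P=pts(n,uv,d);k=(P[:,2]>-.004)\&(P[:,2]<.08)\&(d[uv[:,1],uv[:,0]]>0);P=P[k]\n        if len(P)<150: continue/" h.py
python3 - <<'E'
from h import *
z=np.load('top0.npz');p,d=z['p'],z['d']
for b in brass('top',p,d): print(b)
yy,xx=np.mgrid[:420,:560]
roi=(xx>190)&(xx<240)&(abs(yy-214)<17)&(p.max(2)<140)
uvr=np.argwhere(roi)[:,::-1];A=pts('top',uvr,d);k=(A[:,2]>.1)&(A[:,2]<.118)
vx,vy,x0,y0=cv2.fitLine(np.float32(A[k,:2]*1e3),cv2.DIST_HUBER,0,.01,.01).ravel()
print('arm line',vx,vy,x0,y0,'dir',np.degrees(np.arctan2(vy,vx)),'dir from centre',np.degrees(np.arctan2(y0-104.9,x0-579.2)))
for y in range(130,245,10):
    kk=k&(abs(A[:,1]*1e3-y)<5)
    if kk.sum():print(y,A[kk,0].min()*1e3,A[kk,0].max()*1e3)
E
```

```text
{'px': array([ 30., 220.]), 'c': array([554.9, 664.8]), 'L': 131.5, 'W': 164.1, 'yaw': np.float64(-1.375), 'zmax': np.float64(25.7), 'ridge': array([538. , 643.8]), 'n': 1562, 'cc': array([0.09, 0.02])}
{'px': array([352., 196.]), 'c': array([ 631.4, -143. ]), 'L': 62.7, 'W': 72.1, 'yaw': np.float64(0.443), 'zmax': np.float64(38.5), 'ridge': array([ 629. , -142.5]), 'n': 667, 'cc': array([0.02, 0.95])}
{'px': array([418., 200.]), 'c': array([ 627.1, -309. ]), 'L': 59.2, 'W': 74.1, 'yaw': np.float64(0.064), 'zmax': np.float64(39.2), 'ridge': array([ 625.5, -306.7]), 'n': 593, 'cc': array([0.04, 0.94])}
{'px': array([422., 274.]), 'c': array([ 439.6, -317.1]), 'L': 68.9, 'W': 74.1, 'yaw': np.float64(-0.231), 'zmax': np.float64(39.1), 'ridge': array([ 438. , -314.1]), 'n': 798, 'cc': array([0.94, 0.01])}
arm line 0.21077503 -0.9775346 562.13556 183.54417 dir -77.83222 dir from centre 102.24243
140 561.8483605534624 581.1654811337488
150 558.8981149901587 578.8395306951654
160 557.0616454981647 575.8628016787522
170 554.4565019003949 575.8091184655564
180 553.8193887306815 572.9072199367495
190 549.2347181448608 570.2703086561667
200 547.0440408286854 570.7008598531406
210 541.3144736398469 569.6367323116975
220 540.8975568659193 569.7923980560994
230 544.184425888748 564.2398036251468
```

```bash
cat >> h.py <<'E'
from scipy.spatial.transform import Rotation as Ro
def go(x,y,z,yaw,s=None):
    """tool shift (mm) and turn to reach world x,y,z (mm) tool down with yaw; s overrides start (x,y,z,yaw)"""
    if s is None:
        st=r.state();p0=np.array(st['tcp_pos'])*1e3;R0=Ro.from_euler('xyz',st['tool_rot'])
    else: p0=np.array(s[:3]);R0=Ro.from_euler('xyz',[np.pi,0,s[3]])
    y0=R0.as_euler('xyz')[2];dps=R0.inv().apply(np.array([x,y,z])-p0)
    R=R0.inv()*Ro.from_euler('xyz',[np.pi,0,yaw])
    print('shift',dps.round(1),'rotvec',R.as_rotvec().round(3),'unwrapped wz',round(y0-yaw,3))
E
python3 -c "
from h import *
go(579,105,200,.371)"
```

```text
shift [-493.8 -304.3   30.7] rotvec [-1.000e-03  2.000e-03  2.375e+00] unwrapped wz 2.375
```

Call:
drive_tool([
  {"dx": -494, "dy": -304, "dz": 31, "wz": 0.4},
  {"dx": -494, "dy": -304, "dz": 31, "wz": 0.8},
  {"dx": -494, "dy": -304, "dz": 31, "wz": 1.2},
  {"dx": -494, "dy": -304, "dz": 31, "wz": 1.6},
  {"dx": -494, "dy": -304, "dz": 31, "wz": 2.0},
  {"dx": -494, "dy": -304, "dz": 31, "wz": 2.375},
  {"dx": -494, "dy": -304, "dz": 31, "wz": 2.375},
  {"dx": -494, "dy": -304, "dz": 31, "wz": 2.375},
  {"dx": -494, "dy": -304, "dz": 31, "wz": 2.375},
  {"dx": -494, "dy": -304, "dz": 31, "wz": 2.375},
  {"dx": -494, "dy": -304, "dz": 31, "wz": 2.375},
  {"dx": -494, "dy": -304, "dz": 31, "wz": 2.375},
  {"dx": -494, "dy": -304, "dz": 31, "wz": 2.375},
  {"dx": -494, "dy": -304, "dz": 31, "wz": 2.375},
  {"dx": -494, "dy": -304, "dz": 31, "wz": 2.375},
  {"dx": -494, "dy": -304, "dz": 31, "wz": 2.375},
], grip_force=60)

```text
$.motion[0]: bad value
```

Call:
drive_tool([
  {"wx": 0, "wy": 0, "wz": 0.18, "dx": -38, "dy": -23, "dz": 2, "gripper": 0},
])

```text
clock: 0.22
tcp_pos: [0.266, 0.5416, 0.2287]
tool_rot: [-3.141, -0.001, 2.565]
contact_force: [0.6, -0.2, 0.4]
finger_gap: 0.0858
grip_force: 0.0
```

```bash
python3 -c "
from h import *
go(579,105,200,.371)"
```

```text
shift [-500.4 -195.5   28.4] rotvec [-1.000e-03  0.000e+00  2.194e+00] unwrapped wz 2.194
```

Call:
drive_tool([
  {"wx": 0, "wy": 0, "wz": 0.18, "dx": -42, "dy": -16, "dz": 2, "gripper": 0},
  {"wx": 0, "wy": 0, "wz": 0.36, "dx": -83, "dy": -33, "dz": 5, "gripper": 0},
  {"wx": 0, "wy": 0, "wz": 0.54, "dx": -125, "dy": -49, "dz": 7, "gripper": 0},
  {"wx": 0, "wy": 0, "wz": 0.72, "dx": -167, "dy": -65, "dz": 9, "gripper": 0},
  {"wx": 0, "wy": 0, "wz": 0.9, "dx": -208, "dy": -81, "dz": 12, "gripper": 0},
  {"wx": 0, "wy": 0, "wz": 1.08, "dx": -250, "dy": -98, "dz": 14, "gripper": 0},
  {"wx": 0, "wy": 0, "wz": 1.26, "dx": -292, "dy": -114, "dz": 17, "gripper": 0},
  {"wx": 0, "wy": 0, "wz": 1.44, "dx": -334, "dy": -130, "dz": 19, "gripper": 0},
  {"wx": 0, "wy": 0, "wz": 1.62, "dx": -375, "dy": -147, "dz": 21, "gripper": 0},
  {"wx": 0, "wy": 0, "wz": 1.8, "dx": -417, "dy": -163, "dz": 24, "gripper": 0},
  {"wx": 0, "wy": 0, "wz": 1.98, "dx": -459, "dy": -179, "dz": 26, "gripper": 0},
  {"wx": 0, "wy": 0, "wz": 2.194, "dx": -500, "dy": -196, "dz": 28, "gripper": 0},
  {"wx": 0, "wy": 0, "wz": 2.194, "dx": -500, "dy": -196, "dz": 28, "gripper": 0},
  {"wx": 0, "wy": 0, "wz": 2.194, "dx": -500, "dy": -196, "dz": 28, "gripper": 0},
], grip_force=60)

```text
clock: 1.98
tcp_pos: [0.5792, 0.1044, 0.2007]
tool_rot: [-3.141, 0.001, 0.373]
contact_force: [0.6, -0.0, -0.1]
finger_gap: 0.0855
grip_force: 0.0
```

Now down to 116 mm and grip.

Call:
drive_tool([
  {"wx": 0, "wy": 0, "wz": 0, "dx": 0, "dy": 0, "dz": 30, "gripper": 0},
  {"wx": 0, "wy": 0, "wz": 0, "dx": 0, "dy": 0, "dz": 60, "gripper": 0},
  {"wx": 0, "wy": 0, "wz": 0, "dx": 0, "dy": 0, "dz": 84, "gripper": 0},
  {"wx": 0, "wy": 0, "wz": 0, "dx": 0, "dy": 0, "dz": 84, "gripper": 1},
  {"wx": 0, "wy": 0, "wz": 0, "dx": 0, "dy": 0, "dz": 84, "gripper": 1},
  {"wx": 0, "wy": 0, "wz": 0, "dx": 0, "dy": 0, "dz": 84, "gripper": 1},
  {"wx": 0, "wy": 0, "wz": 0, "dx": 0, "dy": 0, "dz": 84, "gripper": 1},
  {"wx": 0, "wy": 0, "wz": 0, "dx": 0, "dy": 0, "dz": 84, "gripper": 1},
  {"wx": 0, "wy": 0, "wz": 0, "dx": 0, "dy": 0, "dz": 84, "gripper": 1},
], grip_force=60)

```text
clock: 3.1
tcp_pos: [0.5802, 0.1055, 0.1189]
tool_rot: [-3.14, -0.002, 0.372]
contact_force: [-2.5, 4.6, 4.7]
finger_gap: 0.0145
grip_force: 61.0
```

Call:
drive_tool([
  {"wx": 0, "wy": 0, "wz": -0.15, "dx": 0, "dy": 0, "dz": -0.5, "gripper": 1},
  {"wx": 0, "wy": 0, "wz": -0.3, "dx": 0, "dy": 0, "dz": -0.9, "gripper": 1},
  {"wx": 0, "wy": 0, "wz": -0.45, "dx": 0, "dy": 0, "dz": -1.4, "gripper": 1},
  {"wx": 0, "wy": 0, "wz": -0.6, "dx": 0, "dy": 0, "dz": -1.8, "gripper": 1},
  {"wx": 0, "wy": 0, "wz": -0.75, "dx": 0, "dy": 0, "dz": -2.3, "gripper": 1},
  {"wx": 0, "wy": 0, "wz": -0.9, "dx": 0, "dy": 0, "dz": -2.7, "gripper": 1},
  {"wx": 0, "wy": 0, "wz": -1.05, "dx": 0, "dy": 0, "dz": -3.2, "gripper": 1},
  {"wx": 0, "wy": 0, "wz": -1.2, "dx": 0, "dy": 0, "dz": -3.6, "gripper": 1},
  {"wx": 0, "wy": 0, "wz": -1.35, "dx": 0, "dy": 0, "dz": -4, "gripper": 1},
  {"wx": 0, "wy": 0, "wz": -1.5, "dx": 0, "dy": 0, "dz": -4.5, "gripper": 1},
  {"wx": 0, "wy": 0, "wz": -1.65, "dx": 0, "dy": 0, "dz": -5, "gripper": 1},
  {"wx": 0, "wy": 0, "wz": -1.8, "dx": 0, "dy": 0, "dz": -5.4, "gripper": 1},
  {"wx": 0, "wy": 0, "wz": -1.95, "dx": 0, "dy": 0, "dz": -5.9, "gripper": 1},
  {"wx": 0, "wy": 0, "wz": -2.1, "dx": 0, "dy": 0, "dz": -6.3, "gripper": 1},
  {"wx": 0, "wy": 0, "wz": -2.25, "dx": 0, "dy": 0, "dz": -6.8, "gripper": 1},
  {"wx": 0, "wy": 0, "wz": -2.4, "dx": 0, "dy": 0, "dz": -7.2, "gripper": 1},
  {"wx": 0, "wy": 0, "wz": -2.55, "dx": 0, "dy": 0, "dz": -7.6, "gripper": 1},
  {"wx": 0, "wy": 0, "wz": -2.68, "dx": 0, "dy": 0, "dz": -8, "gripper": 1},
  {"wx": 0, "wy": 0, "wz": -2.7, "dx": 0, "dy": 0, "dz": -8, "gripper": 1},
])

```text
clock: 5.48
tcp_pos: [0.58, 0.1054, 0.1269]
tool_rot: [3.138, 0.0, 3.069]
contact_force: [-4.6, 4.6, 6.2]
finger_gap: 0.0152
grip_force: 121.2
```

```bash
python3 -c "
from h import *
s=r.state();print(s['moment'],s['contact_force'],s['joints'])
# swing arc: post
pc=np.array([580.2,105.5]);a=np.radians(12.2);post=pc+115*np.array([-np.sin(a),np.cos(a)])
v=pc-post;psi=s['tool_rot'][2]
R=Ro.from_euler('xyz',[np.pi,0,psi]).as_matrix()[:2,:2]
for t in np.arange(.1,1.91,.1):
  c,sn=np.cos(-t),np.sin(-t);w=post+np.array([c*v[0]-sn*v[1],sn*v[0]+c*v[1]])-pc
  print(round(t,2),(R.T@w).round(1))
"
```

```text
[ 0.67196714  0.63014068 -2.39535657] [-4.56871336  4.5997515   6.21429167] [ 0.04416456  0.23077712  1.71826899  0.00342185  1.19168741 -1.45511918]
0.1 [11.2 -2.7]
0.2 [22.6 -4.2]
0.3 [34.1 -4.7]
0.4 [45.5 -3.9]
0.5 [56.9 -2. ]
0.6 [68.  1.]
0.7 [78.7  5.1]
0.8 [89.  10.2]
0.9 [98.7 16.4]
1.0 [107.7  23.4]
1.1 [116.   31.4]
1.2 [123.5  40.1]
1.3 [130.1  49.6]
1.4 [135.6  59.6]
1.5 [140.2  70.2]
1.6 [143.6  81.2]
1.7 [146.   92.4]
1.8 [147.2 103.8]
1.9 [147.3 115.3]
```

Call:
drive_tool([
  {"wx": 0, "wy": 0, "wz": 0.1, "dx": 11.2, "dy": -2.7, "dz": 0, "gripper": 1},
  {"wx": 0, "wy": 0, "wz": 0.2, "dx": 22.6, "dy": -4.2, "dz": 0, "gripper": 1},
  {"wx": 0, "wy": 0, "wz": 0.3, "dx": 34.1, "dy": -4.7, "dz": 0, "gripper": 1},
  {"wx": 0, "wy": 0, "wz": 0.4, "dx": 45.5, "dy": -3.9, "dz": 0, "gripper": 1},
  {"wx": 0, "wy": 0, "wz": 0.5, "dx": 56.9, "dy": -2, "dz": 0, "gripper": 1},
  {"wx": 0, "wy": 0, "wz": 0.6, "dx": 68, "dy": 1, "dz": 0, "gripper": 1},
  {"wx": 0, "wy": 0, "wz": 0.7, "dx": 78.7, "dy": 5.1, "dz": 0, "gripper": 1},
  {"wx": 0, "wy": 0, "wz": 0.8, "dx": 89, "dy": 10.2, "dz": 0, "gripper": 1},
  {"wx": 0, "wy": 0, "wz": 0.9, "dx": 98.7, "dy": 16.4, "dz": 0, "gripper": 1},
  {"wx": 0, "wy": 0, "wz": 1.0, "dx": 107.7, "dy": 23.4, "dz": 0, "gripper": 1},
  {"wx": 0, "wy": 0, "wz": 1.1, "dx": 116, "dy": 31.4, "dz": 0, "gripper": 1},
  {"wx": 0, "wy": 0, "wz": 1.2, "dx": 123.5, "dy": 40.1, "dz": 0, "gripper": 1},
  {"wx": 0, "wy": 0, "wz": 1.3, "dx": 130.1, "dy": 49.6, "dz": 0, "gripper": 1},
  {"wx": 0, "wy": 0, "wz": 1.4, "dx": 135.6, "dy": 59.6, "dz": 0, "gripper": 1},
  {"wx": 0, "wy": 0, "wz": 1.5, "dx": 140.2, "dy": 70.2, "dz": 0, "gripper": 1},
  {"wx": 0, "wy": 0, "wz": 1.6, "dx": 143.6, "dy": 81.2, "dz": 0, "gripper": 1},
  {"wx": 0, "wy": 0, "wz": 1.7, "dx": 146, "dy": 92.4, "dz": 0, "gripper": 1},
  {"wx": 0, "wy": 0, "wz": 1.8, "dx": 147.2, "dy": 103.8, "dz": 0, "gripper": 1},
  {"wx": 0, "wy": 0, "wz": 1.87, "dx": 147.3, "dy": 112, "dz": 0, "gripper": 1},
  {"wx": 0, "wy": 0, "wz": 1.87, "dx": 147.3, "dy": 112, "dz": 0, "gripper": 1},
])

```text
clock: 7.98
tcp_pos: [0.4414, 0.2244, 0.1266]
tool_rot: [3.14, 0.003, 1.198]
contact_force: [-1.0, -9.0, 6.9]
finger_gap: 0.0158
grip_force: 63.7
```

Call:
drive_tool([
  {"wx": 0, "wy": 0, "wz": 0, "dx": 0, "dy": 0, "dz": 0, "gripper": 0},
  {"wx": 0, "wy": 0, "wz": 0, "dx": 0, "dy": 0, "dz": 0, "gripper": 0},
  {"wx": 0, "wy": 0, "wz": 0, "dx": 0, "dy": 0, "dz": 0, "gripper": 0},
  {"wx": 0, "wy": 0, "wz": 0, "dx": 0, "dy": 0, "dz": 0, "gripper": 0},
  {"wx": 0, "wy": 0, "wz": 0, "dx": 0, "dy": 0, "dz": 0, "gripper": 0},
  {"wx": 0, "wy": 0, "wz": 0, "dx": 0, "dy": 0, "dz": -50, "gripper": 0},
  {"wx": 0, "wy": 0, "wz": 0, "dx": 0, "dy": 0, "dz": -100, "gripper": 0},
  {"wx": 0, "wy": 0, "wz": 0, "dx": 0, "dy": 0, "dz": -120, "gripper": 0},
])

```text
clock: 8.98
tcp_pos: [0.4422, 0.2267, 0.249]
tool_rot: [3.137, -0.003, 1.202]
contact_force: [0.5, -0.9, 0.6]
finger_gap: 0.0856
grip_force: 0.0
```

Run:
```python
from h import *
p,d=look('top','top1')
for b in brass('top',p,d): print(b)
yy,xx=np.mgrid[:420,:560]
k=(abs(xx-253)<45)&(abs(yy-210)<45)&(d>0);uv=np.argwhere(k)[:,::-1];P=pts('top',uv,d)
rim=(P[:,2]>.07)&(P[:,2]<.083)&(np.hypot(P[:,0]-.58,P[:,1]-.105)<.1)
Q=np.float32(P[rim,:2]*1e3);print('rim',rim.sum(),cv2.minEnclosingCircle(Q),cv2.fitEllipse(cv2.convexHull(Q)))
s=(np.hypot(P[:,0]-.58,P[:,1]-.105)<.06)&(P[:,2]>.012)&(P[:,2]<.045)
Q=np.float32(P[s,:2]*1e3);print('saddle',s.sum(),Q.mean(0),cv2.minAreaRect(Q),P[s,2].max())
s2=s&(P[:,2]>.03);print('ridge',P[s2].mean(0)*1e3,cv2.fitLine(np.float32(P[s2,:2]*1e3),cv2.DIST_HUBER,0,.01,.01).ravel())
crop(p,150,140,300,210,2.6,'crop2')
go(480,0,246,1.2)
```

```text
{'px': array([ 30., 221.]), 'c': array([553.1, 661.9]), 'L': 129.5, 'W': 160.1, 'yaw': np.float64(-1.388), 'zmax': np.float64(25.8), 'ridge': array([545.9, 637.5]), 'n': 1645, 'cc': array([0.07, 0.02])}
{'px': array([352., 196.]), 'c': array([ 631. , -142.5]), 'L': 62.7, 'W': 71.6, 'yaw': np.float64(0.436), 'zmax': np.float64(38.5), 'ridge': array([ 629.3, -142. ]), 'n': 667, 'cc': array([0.  , 0.96])}
{'px': array([418., 200.]), 'c': array([ 627.5, -309.7]), 'L': 58.7, 'W': 72.5, 'yaw': np.float64(0.046), 'zmax': np.float64(39.3), 'ridge': array([ 623.3, -307.3]), 'n': 591, 'cc': array([0.02, 0.94])}
{'px': array([422., 274.]), 'c': array([ 440.3, -317. ]), 'L': 70.6, 'W': 73.0, 'yaw': np.float64(-0.241), 'zmax': np.float64(39.2), 'ridge': array([ 438.5, -314.6]), 'n': 799, 'cc': array([0.94, 0.02])}
rim 601 ((576.4900512695312, 111.50559997558594), 92.6712646484375) ((577.627685546875, 106.92045593261719), (168.78591918945312, 178.6461639404297), 22.794618606567383)
saddle 328 [577.7543  104.91512] ((575.7085571289062, 105.22248077392578), (107.68287658691406, 86.57698822021484), 81.18311309814453) 0.04216196503692382
ridge [578.49294555 104.30327984  34.27368359] [9.5193160e-01 3.0631062e-01 5.7882257e+02 1.0448879e+02]
shift [-198.3  116.5    4.4] rotvec [ 0.006 -0.005  0.002] unwrapped wz 0.002
```

View pics/crop2.png

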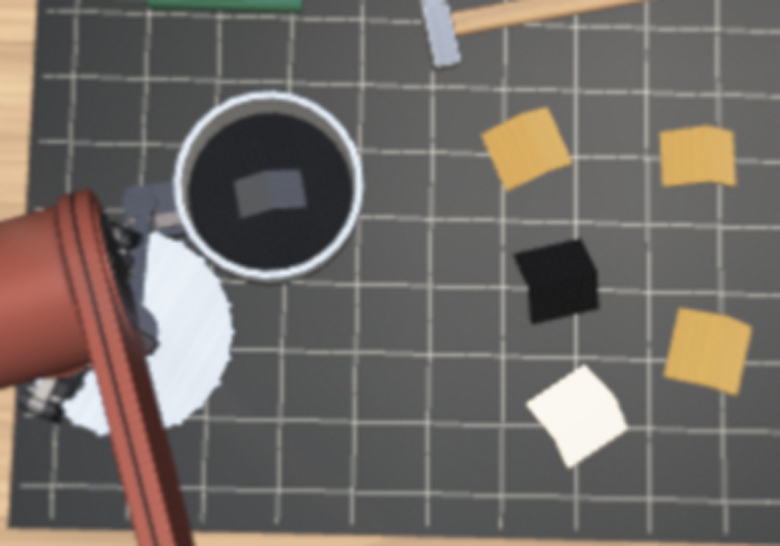

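Run:
```python
from h import *
go(626,-308.5,90,1.626)
```

```text
shift [-434.2  362.9  160.8] rotvec [ 0.007 -0.004 -0.424] unwrapped wz -0.424
```

Call:
drive_tool([
  {"wx": 0, "wy": 0, "wz": -0.05, "dx": -43, "dy": 36, "dz": 0, "gripper": 0},
  {"wx": 0, "wy": 0, "wz": -0.1, "dx": -87, "dy": 73, "dz": 10, "gripper": 0},
  {"wx": 0, "wy": 0, "wz": -0.15, "dx": -130, "dy": 109, "dz": 20, "gripper": 0},
  {"wx": 0, "wy": 0, "wz": -0.2, "dx": -174, "dy": 145, "dz": 40, "gripper": 0},
  {"wx": 0, "wy": 0, "wz": -0.25, "dx": -217, "dy": 181, "dz": 60, "gripper": 0},
  {"wx": 0, "wy": 0, "wz": -0.3, "dx": -260, "dy": 218, "dz": 80, "gripper": 0},
  {"wx": 0, "wy": 0, "wz": -0.35, "dx": -304, "dy": 254, "dz": 100, "gripper": 0},
  {"wx": 0, "wy": 0, "wz": -0.424, "dx": -347, "dy": 290, "dz": 120, "gripper": 0},
  {"wx": 0, "wy": 0, "wz": -0.424, "dx": -391, "dy": 327, "dz": 140, "gripper": 0},
  {"wx": 0, "wy": 0, "wz": -0.424, "dx": -434, "dy": 363, "dz": 161, "gripper": 0},
  {"wx": 0, "wy": 0, "wz": -0.424, "dx": -434, "dy": 363, "dz": 161, "gripper": 0},
  {"wx": 0, "wy": 0, "wz": -0.424, "dx": -434, "dy": 363, "dz": 161, "gripper": 0},
  {"wx": 0, "wy": 0, "wz": -0.424, "dx": -434, "dy": 363, "dz": 161, "gripper": 0},
])

```text
clock: 10.65
tcp_pos: [0.6231, -0.3084, 0.0852]
tool_rot: [3.141, 0.0, 1.627]
contact_force: [0.2, -0.3, 0.5]
finger_gap: 0.0853
grip_force: 0.0
```

Run:
```python
from h import *
for n in('top','side'):
    p,d=look(n,n+'2')
    for b in brass(n,p,d): print(n,b) if b['c'][1]<300 else 0
go(626,-308.5,3,1.626)
```

```text
top {'px': array([352., 196.]), 'c': array([ 630.5, -142. ]), 'L': 63.0, 'W': 70.8, 'yaw': np.float64(0.402), 'zmax': np.float64(38.6), 'ridge': array([ 628.9, -142.1]), 'n': 666, 'cc': array([0.01, 0.95])}
top {'px': array([414., 199.]), 'c': array([ 631.3, -292. ]), 'L': 48.5, 'W': 73.5, 'yaw': np.float64(1.033), 'zmax': np.float64(38.1), 'ridge': array([ 630.7, -305.8]), 'n': 440, 'cc': array([0.16, 0.17])}
side {'px': array([348., 298.]), 'c': array([ 645.7, -134.6]), 'L': 97.3, 'W': 76.3, 'yaw': np.float64(0.427), 'zmax': np.float64(37.0), 'ridge': array([ 630.4, -144.2]), 'n': 877, 'cc': array([0.08, 0.86])}
side {'px': array([401., 360.]), 'c': array([ 637.7, -307.5]), 'L': 81.0, 'W': 74.3, 'yaw': np.float64(0.027), 'zmax': np.float64(36.6), 'ridge': array([ 623.6, -310. ]), 'n': 1091, 'cc': array([0.13, 0.87])}
side {'px': array([318., 406.]), 'c': array([ 445.7, -305.6]), 'L': 60.5, 'W': 81.7, 'yaw': np.float64(1.156), 'zmax': np.float64(37.7), 'ridge': array([ 439.8, -317.4]), 'n': 1158, 'cc': array([0.14, 0.2 ])}
shift [-0.1  2.5 82.8] rotvec [0.002 0.001 0.001] unwrapped wz 0.001
```

Call:
drive_tool([
  {"wx": 0, "wy": 0, "wz": 0, "dx": 0, "dy": 2.5, "dz": 30, "gripper": 0},
  {"wx": 0, "wy": 0, "wz": 0, "dx": 0, "dy": 2.5, "dz": 60, "gripper": 0},
  {"wx": 0, "wy": 0, "wz": 0, "dx": 0, "dy": 2.5, "dz": 82, "gripper": 0},
  {"wx": 0, "wy": 0, "wz": 0, "dx": 0, "dy": 2.5, "dz": 82, "gripper": 0.1},
  {"wx": 0, "wy": 0, "wz": 0, "dx": 0, "dy": 2.5, "dz": 82, "gripper": 1},
  {"wx": 0, "wy": 0, "wz": 0, "dx": 0, "dy": 2.5, "dz": 82, "gripper": 1},
  {"wx": 0, "wy": 0, "wz": 0, "dx": 0, "dy": 2.5, "dz": 82, "gripper": 1},
  {"wx": 0, "wy": 0, "wz": 0, "dx": 0, "dy": 2.5, "dz": 82, "gripper": 1},
  {"wx": 0, "wy": 0, "wz": 0, "dx": 0, "dy": 2.5, "dz": 82, "gripper": 1},
  {"wx": 0, "wy": 0, "wz": 0, "dx": 0, "dy": 2.5, "dz": 82, "gripper": 1},
], grip_force=60)

```text
clock: 12.0
tcp_pos: [0.6267, -0.3102, 0.0044]
tool_rot: [3.139, 0.002, 1.626]
contact_force: [0.3, 1.8, 6.0]
finger_gap: 0.0519
grip_force: 62.9
```

Call:
drive_tool([
  {"wx": 0, "wy": 0, "wz": 0, "dx": 0, "dy": 0, "dz": -30, "gripper": 1},
  {"wx": 0, "wy": 0, "wz": 0, "dx": 0, "dy": 0, "dz": -80, "gripper": 1},
  {"wx": 0, "wy": 0, "wz": 0, "dx": 0, "dy": 0, "dz": -120, "gripper": 1},
  {"wx": 0, "wy": 0, "wz": 0, "dx": 0, "dy": 0, "dz": -120, "gripper": 1},
])

```text
clock: 12.5
tcp_pos: [0.6276, -0.3111, 0.1272]
tool_rot: [3.135, 0.005, 1.626]
contact_force: [0.6, 0.0, -2.0]
finger_gap: 0.0517
grip_force: 63.6
```

Run:
```python
from h import *
p,d=look('side','side3')
for b in brass('side',p,d): print(b)
go(579.5,105,123,1.784)
s=r.state();x,y,_=np.array(s['tcp_pos'])*1e3
K,D,R,t=cam('side');q=cv2.projectPoints(np.array([s['tcp_pos']]),R,t,K,D)[0].ravel();print(q)
u,v=int(q[0]),int(q[1]);crop(p,max(0,u-70),max(0,v-80),140,130,4,'crop3')
```

```text
{'px': array([120., 105.]), 'c': array([436.8, 859.7]), 'L': 425.9, 'W': 557.5, 'yaw': np.float64(0.012), 'zmax': np.float64(76.5), 'ridge': array([ 437.8, 1124.6]), 'n': 9578, 'cc': array([0.02, 0.22])}
{'px': array([348., 298.]), 'c': array([ 645.4, -135.7]), 'L': 96.8, 'W': 75.2, 'yaw': np.float64(0.41), 'zmax': np.float64(37.3), 'ridge': array([ 630.3, -144.3]), 'n': 879, 'cc': array([0.09, 0.87])}
{'px': array([318., 406.]), 'c': array([ 446.3, -310.5]), 'L': 78.8, 'W': 62.3, 'yaw': np.float64(-0.239), 'zmax': np.float64(37.6), 'ridge': array([ 438.7, -317. ]), 'n': 1161, 'cc': array([0.59, 0.15])}
shift [417.  -23.6   0. ] rotvec [ 0.002  0.002 -0.158] unwrapped wz -0.158
[410.80540503 321.29599311]
```

View pics/crop3.png

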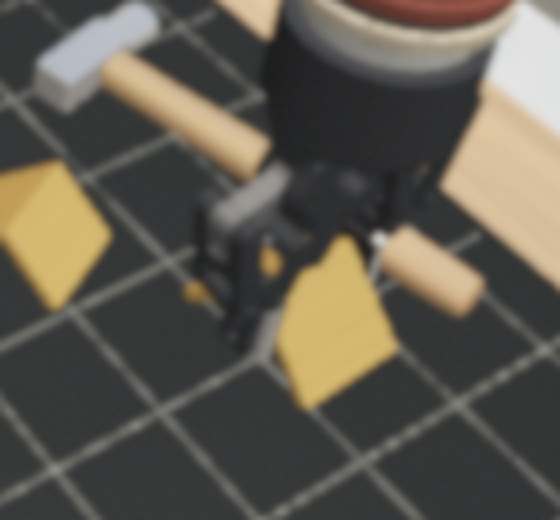

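Call:
drive_tool([
  {"wx": 0, "wy": 0, "wz": -0.03, "dx": 40, "dy": -2, "dz": 0, "gripper": 1},
  {"wx": 0, "wy": 0, "wz": -0.06, "dx": 90, "dy": -5, "dz": 0, "gripper": 1},
  {"wx": 0, "wy": 0, "wz": -0.09, "dx": 145, "dy": -8, "dz": 0, "gripper": 1},
  {"wx": 0, "wy": 0, "wz": -0.12, "dx": 200, "dy": -11, "dz": 0, "gripper": 1},
  {"wx": 0, "wy": 0, "wz": -0.14, "dx": 255, "dy": -14, "dz": 0, "gripper": 1},
  {"wx": 0, "wy": 0, "wz": -0.158, "dx": 310, "dy": -17, "dz": 0, "gripper": 1},
  {"wx": 0, "wy": 0, "wz": -0.158, "dx": 360, "dy": -20, "dz": 0, "gripper": 1},
  {"wx": 0, "wy": 0, "wz": -0.158, "dx": 400, "dy": -23, "dz": 0, "gripper": 1},
  {"wx": 0, "wy": 0, "wz": -0.158, "dx": 417, "dy": -23.6, "dz": 0, "gripper": 1},
  {"wx": 0, "wy": 0, "wz": -0.158, "dx": 417, "dy": -23.6, "dz": 0, "gripper": 1},
  {"wx": 0, "wy": 0, "wz": -0.158, "dx": 417, "dy": -23.6, "dz": 0, "gripper": 1},
  {"wx": 0, "wy": 0, "wz": -0.158, "dx": 417, "dy": -23.6, "dz": 0, "gripper": 1},
])

```text
clock: 14.05
tcp_pos: [0.5789, 0.1042, 0.1221]
tool_rot: [-3.141, 0.0, 1.782]
contact_force: [0.4, -0.0, -1.9]
finger_gap: 0.0515
grip_force: 63.6
```

```bash
cat >> h.py <<'E'
def held(n='side'):
    """both visible points of the part in hand, in tool frame mm: leg plane normals"""
    p,d=r.read_camera(n);s=r.state();hsv=cv2.cvtColor(p,cv2.COLOR_BGR2HSV)
    m=(hsv[...,0]>10)&(hsv[...,0]<28)&(hsv[...,1]>100)&(hsv[...,2]>70)&(d>0)
    uv=np.argwhere(m)[:,::-1];P=pts(n,uv,d)
    Q=Ro.from_euler('xyz',s['tool_rot']).inv().apply(P-np.array(s['tcp_pos']))*1e3
    k=(abs(Q)<[50,45,60]).all(1);Q=Q[k]
    for sg in(-1,1):
        q=Q[(sg*Q[:,0]>4)]
        if len(q)<60: continue
        for _ in range(3):
            c=q.mean(0);nn=np.linalg.svd(q-c)[2][2];nn*=-np.sign(nn[2]);e=(q-c)@nn;q=q[abs(e)<max(1.5,2*e.std())] 
        print('leg',sg,len(q),'normal',nn.round(3),'c',c.round(1),'plane at x=0,y=0: z',round(c[2]+(nn[0]*c[0]+nn[1]*c[1])/nn[2],1))
    print('y ext',np.percentile(Q[:,1],[2,98]).round(1));return p
E
python3 - <<'E'
from h import *
p=held('side')
go(579.5,105,60,1.784)
E
```

```text
leg -1 320 normal [-0.716 -0.002 -0.698] c [-18.7  -0.3 -13.6] plane at x=0,y=0: z -32.8
y ext [-25.5  26.3]
shift [ 0.5  0.7 62.2] rotvec [-0.     0.    -0.002] unwrapped wz -0.002
```

Call:
drive_tool([
  {"wx": 0, "wy": 0, "wz": 0, "dx": -1, "dy": 0.7, "dz": 30, "gripper": 1},
  {"wx": 0, "wy": 0, "wz": 0, "dx": -1, "dy": 0.7, "dz": 60, "gripper": 1},
  {"wx": 0, "wy": 0, "wz": 0, "dx": -1, "dy": 0.7, "dz": 80, "gripper": 1},
  {"wx": 0, "wy": 0, "wz": 0, "dx": -1, "dy": 0.7, "dz": 95, "gripper": 1},
  {"wx": 0, "wy": 0, "wz": 0, "dx": -1, "dy": 0.7, "dz": 103, "gripper": 1},
  {"wx": 0, "wy": 0, "wz": 0, "dx": -1, "dy": 0.7, "dz": 107, "gripper": 1},
  {"wx": 0, "wy": 0, "wz": 0, "dx": -1, "dy": 0.7, "dz": 109, "gripper": 1},
  {"wx": 0, "wy": 0, "wz": 0, "dx": -1, "dy": 0.7, "dz": 110, "gripper": 1},
  {"wx": 0, "wy": 0, "wz": 0, "dx": -1, "dy": 0.7, "dz": 111, "gripper": 1},
  {"wx": 0, "wy": 0, "wz": 0, "dx": -1, "dy": 0.7, "dz": 111, "gripper": 1},
])

```text
clock: 15.35
tcp_pos: [0.58, 0.1048, 0.0117]
tool_rot: [3.141, 0.0, 1.784]
contact_force: [0.6, -0.3, -1.5]
finger_gap: 0.0517
grip_force: 63.6
```

Call:
drive_tool([
  {"wx": 0, "wy": 0, "wz": 0, "dx": 0, "dy": 0, "dz": 1, "gripper": 1},
  {"wx": 0, "wy": 0, "wz": 0, "dx": 0, "dy": 0, "dz": 1, "gripper": 1},
  {"wx": 0, "wy": 0, "wz": 0, "dx": 0, "dy": 0, "dz": 1, "gripper": 0.2},
  {"wx": 0, "wy": 0, "wz": 0, "dx": 0, "dy": 0, "dz": 1, "gripper": 0.1},
  {"wx": 0, "wy": 0, "wz": 0, "dx": 0, "dy": 0, "dz": 1, "gripper": 0},
  {"wx": 0, "wy": 0, "wz": 0, "dx": 0, "dy": 0, "dz": 1, "gripper": 0},
  {"wx": 0, "wy": 0, "wz": 0, "dx": 0, "dy": 0, "dz": -20, "gripper": 0},
  {"wx": 0, "wy": 0, "wz": 0, "dx": 0, "dy": 0, "dz": -60, "gripper": 0},
  {"wx": 0, "wy": 0, "wz": 0, "dx": 0, "dy": 0, "dz": -120, "gripper": 0},
])

```text
clock: 16.48
tcp_pos: [0.5783, 0.1048, 0.1321]
tool_rot: [-3.139, -0.001, 1.784]
contact_force: [1.5, 0.5, -0.2]
finger_gap: 0.0854
grip_force: 0.0
```

Run:
```python
from h import *
go(630,-142.2,100,.436+np.pi/2)
```

```text
shift [-252.3   -1.6   32. ] rotvec [-0.003 -0.001 -0.223] unwrapped wz -0.223
```

Call:
drive_tool([
  {"wx": 0, "wy": 0, "wz": -0.05, "dx": -45, "dy": 0, "dz": 0, "gripper": 0},
  {"wx": 0, "wy": 0, "wz": -0.1, "dx": -95, "dy": 0, "dz": 0, "gripper": 0},
  {"wx": 0, "wy": 0, "wz": -0.15, "dx": -150, "dy": -1, "dz": 5, "gripper": 0},
  {"wx": 0, "wy": 0, "wz": -0.2, "dx": -200, "dy": -1, "dz": 10, "gripper": 0},
  {"wx": 0, "wy": 0, "wz": -0.223, "dx": -240, "dy": -1.6, "dz": 20, "gripper": 0},
  {"wx": 0, "wy": 0, "wz": -0.223, "dx": -252, "dy": -1.6, "dz": 32, "gripper": 0},
  {"wx": 0, "wy": 0, "wz": -0.223, "dx": -252, "dy": -1.6, "dz": 32, "gripper": 0},
  {"wx": 0, "wy": 0, "wz": -0.223, "dx": -252, "dy": -1.6, "dz": 32, "gripper": 0},
  {"wx": 0, "wy": 0, "wz": -0.223, "dx": -252, "dy": -1.6, "dz": 32, "gripper": 0},
])

```text
clock: 17.6
tcp_pos: [0.6316, -0.1405, 0.1001]
tool_rot: [3.141, 0.0, 2.008]
contact_force: [1.0, 0.3, 1.1]
finger_gap: 0.0853
grip_force: 0.0
```

Run:
```python
from h import *
for n in('top','side'):
    p,d=look(n,n+'4')
    for b in brass(n,p,d): print(n,b) if b['c'][1]<300 else 0
    if n=='top': crop(p,150,140,300,210,2.6,'crop4')
go(630,-142.2,3,.436+np.pi/2)
```

```text
top {'px': array([253., 213.]), 'c': array([582.9, 105.6]), 'L': 60.9, 'W': 74.5, 'yaw': np.float64(0.208), 'zmax': np.float64(44.4), 'ridge': array([579.9, 104.6]), 'n': 672, 'cc': array([0.13, 0.86])}
top {'px': array([422., 274.]), 'c': array([ 440. , -317.2]), 'L': 69.8, 'W': 72.7, 'yaw': np.float64(-0.243), 'zmax': np.float64(38.7), 'ridge': array([ 439.6, -314.8]), 'n': 799, 'cc': array([0.94, 0.  ])}
side {'px': array([272., 233.]), 'c': array([594.2, 116.7]), 'L': 85.2, 'W': 65.6, 'yaw': np.float64(0.168), 'zmax': np.float64(44.7), 'ridge': array([579.4, 102.8]), 'n': 286, 'cc': array([0.05, 0.43])}
side {'px': array([412., 291.]), 'c': array([ 766.4, -186. ]), 'L': 228.5, 'W': 11.2, 'yaw': np.float64(-1.357), 'zmax': np.float64(16.8), 'ridge': array([ 767. , -202.9]), 'n': 273, 'cc': array([0.29, 0.15])}
side {'px': array([349., 298.]), 'c': array([ 644.9, -135.8]), 'L': 94.6, 'W': 76.8, 'yaw': np.float64(0.415), 'zmax': np.float64(37.0), 'ridge': array([ 629.8, -144. ]), 'n': 880, 'cc': array([0.1 , 0.87])}
side {'px': array([318., 406.]), 'c': array([ 446.5, -309.5]), 'L': 80.1, 'W': 61.6, 'yaw': np.float64(-0.273), 'zmax': np.float64(37.5), 'ridge': array([ 440.6, -317.3]), 'n': 1160, 'cc': array([0.49, 0.16])}
shift [-0.5 -2.1 96.9] rotvec [0.001 0.    0.001] unwrapped wz 0.001
```

View pics/crop4.png

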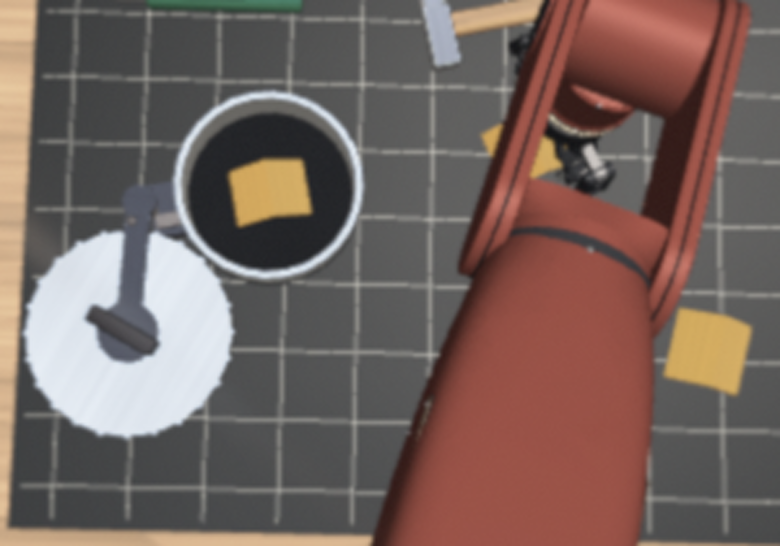

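b is seated on the saddle (crop px (270,190)), the lid is well clear at crop px (130,332), and d is still at crop px (708,350). Next is c.

Call:
drive_tool([
  {"wx": 0, "wy": 0, "wz": 0, "dx": 0, "dy": -2, "dz": 40, "gripper": 0},
  {"wx": 0, "wy": 0, "wz": 0, "dx": 0, "dy": -2, "dz": 75, "gripper": 0},
  {"wx": 0, "wy": 0, "wz": 0, "dx": 0, "dy": -2, "dz": 96, "gripper": 0},
  {"wx": 0, "wy": 0, "wz": 0, "dx": 0, "dy": -2, "dz": 96, "gripper": 0.1},
  {"wx": 0, "wy": 0, "wz": 0, "dx": 0, "dy": -2, "dz": 96, "gripper": 1},
  {"wx": 0, "wy": 0, "wz": 0, "dx": 0, "dy": -2, "dz": 96, "gripper": 1},
  {"wx": 0, "wy": 0, "wz": 0, "dx": 0, "dy": -2, "dz": 96, "gripper": 1},
  {"wx": 0, "wy": 0, "wz": 0, "dx": 0, "dy": -2, "dz": 96, "gripper": 1},
  {"wx": 0, "wy": 0, "wz": 0, "dx": 0, "dy": -2, "dz": 96, "gripper": 1},
  {"wx": 0, "wy": 0, "wz": 0, "dx": 0, "dy": -2, "dz": 96, "gripper": 1},
])

```text
clock: 18.95
tcp_pos: [0.6311, -0.1432, 0.0052]
tool_rot: [3.139, 0.002, 2.007]
contact_force: [1.2, 0.4, 6.2]
finger_gap: 0.0586
grip_force: 65.1
```

Call:
drive_tool([
  {"wx": 0, "wy": 0, "wz": 0, "dx": 0, "dy": 0, "dz": -30, "gripper": 1},
  {"wx": 0, "wy": 0, "wz": 0, "dx": 0, "dy": 0, "dz": -80, "gripper": 1},
  {"wx": 0, "wy": 0, "wz": 0, "dx": 0, "dy": 0, "dz": -120, "gripper": 1},
  {"wx": 0, "wy": 0, "wz": 0, "dx": 0, "dy": 0, "dz": -120, "gripper": 1},
])

```text
clock: 19.45
tcp_pos: [0.632, -0.1436, 0.1276]
tool_rot: [3.136, 0.005, 2.007]
contact_force: [0.3, 0.2, -2.1]
finger_gap: 0.0587
grip_force: 65.6
```

Run:
```python
from h import *
held('side')
go(579.5,105,125,1.784)
```

```text
leg -1 448 normal [-0.712 -0.015 -0.702] c [-20.9   1.  -16. ] plane at x=0,y=0: z -37.2
y ext [-28.7  30.2]
shift [246.2  58.7  -0.7] rotvec [0.002 0.002 0.223] unwrapped wz 0.223
```

Call:
drive_tool([
  {"wx": 0, "wy": 0, "wz": 0.05, "dx": 40, "dy": 10, "dz": 0, "gripper": 1},
  {"wx": 0, "wy": 0, "wz": 0.1, "dx": 90, "dy": 22, "dz": 0, "gripper": 1},
  {"wx": 0, "wy": 0, "wz": 0.15, "dx": 140, "dy": 34, "dz": 0, "gripper": 1},
  {"wx": 0, "wy": 0, "wz": 0.2, "dx": 190, "dy": 46, "dz": 0, "gripper": 1},
  {"wx": 0, "wy": 0, "wz": 0.223, "dx": 230, "dy": 55, "dz": 0, "gripper": 1},
  {"wx": 0, "wy": 0, "wz": 0.223, "dx": 246, "dy": 58.7, "dz": 0, "gripper": 1},
  {"wx": 0, "wy": 0, "wz": 0.223, "dx": 246, "dy": 58.7, "dz": 0, "gripper": 1},
  {"wx": 0, "wy": 0, "wz": 0.223, "dx": 246, "dy": 58.7, "dz": 0, "gripper": 1},
  {"wx": 0, "wy": 0, "wz": 0.223, "dx": 246, "dy": 58.7, "dz": 0, "gripper": 1},
])

```text
clock: 20.62
tcp_pos: [0.5791, 0.1037, 0.1231]
tool_rot: [-3.141, 0.0, 1.782]
contact_force: [-0.4, 1.0, -2.0]
finger_gap: 0.0584
grip_force: 65.5
```

Run:
```python
from h import *
held('side')
held('top')
go(579.5,105,20,1.784)
```

```text
leg -1 369 normal [-0.713 -0.003 -0.701] c [-19.4  -1.  -13.2] plane at x=0,y=0: z -32.9
y ext [-29.2  29.4]
leg -1 57 normal [-0.739  0.007 -0.674] c [-27.5 -22.1  -5.2] plane at x=0,y=0: z -35.2
leg 1 67 normal [ 0.768 -0.05  -0.639] c [ 27.2 -20.6  -6.2] plane at x=0,y=0: z -40.5
y ext [-36.7  -5.7]
shift [  0.9   0.6 103.3] rotvec [ 0.     0.    -0.002] unwrapped wz -0.002
```

Call:
drive_tool([
  {"wx": 0, "wy": 0, "wz": 0, "dx": 0, "dy": 0.6, "dz": 30, "gripper": 1},
  {"wx": 0, "wy": 0, "wz": 0, "dx": 0, "dy": 0.6, "dz": 60, "gripper": 1},
  {"wx": 0, "wy": 0, "wz": 0, "dx": 0, "dy": 0.6, "dz": 80, "gripper": 1},
  {"wx": 0, "wy": 0, "wz": 0, "dx": 0, "dy": 0.6, "dz": 92, "gripper": 1},
  {"wx": 0, "wy": 0, "wz": 0, "dx": 0, "dy": 0.6, "dz": 99, "gripper": 1},
  {"wx": 0, "wy": 0, "wz": 0, "dx": 0, "dy": 0.6, "dz": 102, "gripper": 1},
  {"wx": 0, "wy": 0, "wz": 0, "dx": 0, "dy": 0.6, "dz": 103.5, "gripper": 1},
  {"wx": 0, "wy": 0, "wz": 0, "dx": 0, "dy": 0.6, "dz": 104, "gripper": 1},
  {"wx": 0, "wy": 0, "wz": 0, "dx": 0, "dy": 0.6, "dz": 104, "gripper": 1},
])

```text
clock: 21.85
tcp_pos: [0.5797, 0.1053, 0.0197]
tool_rot: [3.141, 0.0, 1.784]
contact_force: [0.0, 0.0, -2.6]
finger_gap: 0.0589
grip_force: 65.5
```

Call:
drive_tool([
  {"wx": 0, "wy": 0, "wz": 0, "dx": 0, "dy": 0, "dz": 1, "gripper": 1},
  {"wx": 0, "wy": 0, "wz": 0, "dx": 0, "dy": 0, "dz": 1, "gripper": 1},
  {"wx": 0, "wy": 0, "wz": 0, "dx": 0, "dy": 0, "dz": 1, "gripper": 0.2},
  {"wx": 0, "wy": 0, "wz": 0, "dx": 0, "dy": 0, "dz": 1, "gripper": 0.1},
  {"wx": 0, "wy": 0, "wz": 0, "dx": 0, "dy": 0, "dz": 1, "gripper": 0},
  {"wx": 0, "wy": 0, "wz": 0, "dx": 0, "dy": 0, "dz": 1, "gripper": 0},
  {"wx": 0, "wy": 0, "wz": 0, "dx": 0, "dy": 0, "dz": -20, "gripper": 0},
  {"wx": 0, "wy": 0, "wz": 0, "dx": 0, "dy": 0, "dz": -60, "gripper": 0},
  {"wx": 0, "wy": 0, "wz": 0, "dx": 0, "dy": 0, "dz": -110, "gripper": 0},
])

```text
clock: 22.98
tcp_pos: [0.5788, 0.1052, 0.1309]
tool_rot: [-3.14, -0.0, 1.784]
contact_force: [0.1, 0.7, -0.5]
finger_gap: 0.0854
grip_force: 0.0
```

Run:
```python
from h import *
go(439.5,-316,100,-.24+np.pi/2)
```

```text
shift [-382.3 -225.2   31.1] rotvec [-0.001  0.     0.453] unwrapped wz 0.453
```

Call:
drive_tool([
  {"wx": 0, "wy": 0, "wz": 0.05, "dx": -45, "dy": -26, "dz": 0, "gripper": 0},
  {"wx": 0, "wy": 0, "wz": 0.1, "dx": -95, "dy": -56, "dz": 0, "gripper": 0},
  {"wx": 0, "wy": 0, "wz": 0.15, "dx": -145, "dy": -85, "dz": 0, "gripper": 0},
  {"wx": 0, "wy": 0, "wz": 0.2, "dx": -195, "dy": -115, "dz": 0, "gripper": 0},
  {"wx": 0, "wy": 0, "wz": 0.25, "dx": -245, "dy": -144, "dz": 0, "gripper": 0},
  {"wx": 0, "wy": 0, "wz": 0.3, "dx": -295, "dy": -174, "dz": 0, "gripper": 0},
  {"wx": 0, "wy": 0, "wz": 0.4, "dx": -340, "dy": -200, "dz": 10, "gripper": 0},
  {"wx": 0, "wy": 0, "wz": 0.453, "dx": -370, "dy": -218, "dz": 20, "gripper": 0},
  {"wx": 0, "wy": 0, "wz": 0.453, "dx": -382, "dy": -225, "dz": 31, "gripper": 0},
  {"wx": 0, "wy": 0, "wz": 0.453, "dx": -382, "dy": -225, "dz": 31, "gripper": 0},
  {"wx": 0, "wy": 0, "wz": 0.453, "dx": -382, "dy": -225, "dz": 31, "gripper": 0},
])

```text
clock: 24.35
tcp_pos: [0.4408, -0.3147, 0.0987]
tool_rot: [3.141, -0.0, 1.332]
contact_force: [0.5, -0.3, 0.4]
finger_gap: 0.0854
grip_force: 0.0
```

Run:
```python
from h import *
for n in('top','side'):
    p,d=look(n,n+'5')
    for b in brass(n,p,d): print(n,b) if b['c'][1]<300 else 0
go(439.5,-316,4,-.24+np.pi/2)
```

```text
top {'px': array([253., 213.]), 'c': array([583.3, 105.7]), 'L': 69.0, 'W': 74.8, 'yaw': np.float64(0.196), 'zmax': np.float64(51.3), 'ridge': array([579.8, 105.3]), 'n': 770, 'cc': array([0.17, 0.82])}
top {'px': array([422., 274.]), 'c': array([ 439.9, -317.1]), 'L': 69.6, 'W': 71.9, 'yaw': np.float64(-0.236), 'zmax': np.float64(39.3), 'ridge': array([ 439.9, -314.5]), 'n': 783, 'cc': array([0.93, 0.04])}
side {'px': array([318., 406.]), 'c': array([ 447.1, -310.6]), 'L': 78.8, 'W': 63.6, 'yaw': np.float64(-0.232), 'zmax': np.float64(37.7), 'ridge': array([ 439.7, -317.3]), 'n': 1160, 'cc': array([0.58, 0.14])}
shift [-1.6 -1.2 94.9] rotvec [0.001 0.    0.002] unwrapped wz 0.002
```

c is stacked on b, with its ridge at about 51 mm (52 expected). Now d.

Call:
drive_tool([
  {"wx": 0, "wy": 0, "wz": 0, "dx": -0.5, "dy": -1, "dz": 40, "gripper": 0},
  {"wx": 0, "wy": 0, "wz": 0, "dx": -0.5, "dy": -1, "dz": 75, "gripper": 0},
  {"wx": 0, "wy": 0, "wz": 0, "dx": -0.5, "dy": -1, "dz": 94.5, "gripper": 0},
  {"wx": 0, "wy": 0, "wz": 0, "dx": -0.5, "dy": -1, "dz": 94.5, "gripper": 0.1},
  {"wx": 0, "wy": 0, "wz": 0, "dx": -0.5, "dy": -1, "dz": 94.5, "gripper": 1},
  {"wx": 0, "wy": 0, "wz": 0, "dx": -0.5, "dy": -1, "dz": 94.5, "gripper": 1},
  {"wx": 0, "wy": 0, "wz": 0, "dx": -0.5, "dy": -1, "dz": 94.5, "gripper": 1},
  {"wx": 0, "wy": 0, "wz": 0, "dx": -0.5, "dy": -1, "dz": 94.5, "gripper": 1},
  {"wx": 0, "wy": 0, "wz": 0, "dx": -0.5, "dy": -1, "dz": 94.5, "gripper": 1},
  {"wx": 0, "wy": 0, "wz": 0, "dx": -0.5, "dy": -1, "dz": 94.5, "gripper": 1},
])

```text
clock: 25.7
tcp_pos: [0.4401, -0.3168, 0.005]
tool_rot: [3.139, 0.001, 1.331]
contact_force: [1.2, 0.3, 6.5]
finger_gap: 0.0658
grip_force: 67.7
```

Call:
drive_tool([
  {"wx": 0, "wy": 0, "wz": 0, "dx": 0, "dy": 0, "dz": -30, "gripper": 1},
  {"wx": 0, "wy": 0, "wz": 0, "dx": 0, "dy": 0, "dz": -80, "gripper": 1},
  {"wx": 0, "wy": 0, "wz": 0, "dx": 0, "dy": 0, "dz": -125, "gripper": 1},
  {"wx": 0, "wy": 0, "wz": 0, "dx": 0, "dy": 0, "dz": -125, "gripper": 1},
])

```text
clock: 26.2
tcp_pos: [0.4409, -0.3178, 0.1326]
tool_rot: [3.136, 0.004, 1.331]
contact_force: [-0.2, 0.7, -3.9]
finger_gap: 0.0658
grip_force: 68.9
```

Run:
```python
from h import *
go(579.5,105,130,1.784)
```

```text
shift [443.7  34.1   1.1] rotvec [ 0.005  0.005 -0.453] unwrapped wz -0.453
```

Call:
drive_tool([
  {"wx": 0, "wy": 0, "wz": -0.05, "dx": 40, "dy": 3, "dz": 0, "gripper": 1},
  {"wx": 0, "wy": 0, "wz": -0.1, "dx": 90, "dy": 7, "dz": 0, "gripper": 1},
  {"wx": 0, "wy": 0, "wz": -0.15, "dx": 140, "dy": 11, "dz": 0, "gripper": 1},
  {"wx": 0, "wy": 0, "wz": -0.2, "dx": 190, "dy": 15, "dz": 0, "gripper": 1},
  {"wx": 0, "wy": 0, "wz": -0.25, "dx": 240, "dy": 19, "dz": 0, "gripper": 1},
  {"wx": 0, "wy": 0, "wz": -0.3, "dx": 290, "dy": 23, "dz": 0, "gripper": 1},
  {"wx": 0, "wy": 0, "wz": -0.35, "dx": 340, "dy": 26, "dz": 0, "gripper": 1},
  {"wx": 0, "wy": 0, "wz": -0.4, "dx": 390, "dy": 30, "dz": 0, "gripper": 1},
  {"wx": 0, "wy": 0, "wz": -0.453, "dx": 430, "dy": 33, "dz": 1, "gripper": 1},
  {"wx": 0, "wy": 0, "wz": -0.453, "dx": 444, "dy": 34, "dz": 1, "gripper": 1},
  {"wx": 0, "wy": 0, "wz": -0.453, "dx": 444, "dy": 34, "dz": 1, "gripper": 1},
  {"wx": 0, "wy": 0, "wz": -0.453, "dx": 444, "dy": 34, "dz": 1, "gripper": 1},
])

```text
clock: 27.7
tcp_pos: [0.5769, 0.106, 0.1268]
tool_rot: [-3.14, 0.0, 1.783]
contact_force: [-0.2, -0.0, -3.7]
finger_gap: 0.0656
grip_force: 68.8
```

Run:
```python
from h import *
p=held('side')
cv2.imwrite('pics/s6.png',p)
go(579.5,105,28,1.784)
```

```text
leg -1 424 normal [-0.714  0.009 -0.7  ] c [-19.6  -0.6 -13.3] plane at x=0,y=0: z -33.3
y ext [-31.9  32.5]
shift [-1.3  2.3 99.2] rotvec [-0.001  0.    -0.002] unwrapped wz -0.002
```

Call:
drive_tool([
  {"wx": 0, "wy": 0, "wz": 0, "dx": -1.5, "dy": 2, "dz": 30, "gripper": 1},
  {"wx": 0, "wy": 0, "wz": 0, "dx": -1.5, "dy": 2, "dz": 60, "gripper": 1},
  {"wx": 0, "wy": 0, "wz": 0, "dx": -1.5, "dy": 2, "dz": 78, "gripper": 1},
  {"wx": 0, "wy": 0, "wz": 0, "dx": -1.5, "dy": 2, "dz": 90, "gripper": 1},
  {"wx": 0, "wy": 0, "wz": 0, "dx": -1.5, "dy": 2, "dz": 96, "gripper": 1},
  {"wx": 0, "wy": 0, "wz": 0, "dx": -1.5, "dy": 2, "dz": 99, "gripper": 1},
  {"wx": 0, "wy": 0, "wz": 0, "dx": -1.5, "dy": 2, "dz": 100, "gripper": 1},
  {"wx": 0, "wy": 0, "wz": 0, "dx": -1.5, "dy": 2, "dz": 100.5, "gripper": 1},
  {"wx": 0, "wy": 0, "wz": 0, "dx": -1.5, "dy": 2, "dz": 100.5, "gripper": 1},
])

```text
clock: 28.88
tcp_pos: [0.5803, 0.1063, 0.0277]
tool_rot: [3.141, 0.0, 1.784]
contact_force: [-0.5, -0.5, -3.3]
finger_gap: 0.0657
grip_force: 68.7
```

Call:
drive_tool([
  {"wx": 0, "wy": 0, "wz": 0, "dx": -0.7, "dy": 0, "dz": 1, "gripper": 1},
  {"wx": 0, "wy": 0, "wz": 0, "dx": -0.7, "dy": 0, "dz": 1.6, "gripper": 1},
  {"wx": 0, "wy": 0, "wz": 0, "dx": -0.7, "dy": 0, "dz": 1.6, "gripper": 1},
  {"wx": 0, "wy": 0, "wz": 0, "dx": -0.7, "dy": 0, "dz": 1.6, "gripper": 0.1},
  {"wx": 0, "wy": 0, "wz": 0, "dx": -0.7, "dy": 0, "dz": 1.6, "gripper": 0},
  {"wx": 0, "wy": 0, "wz": 0, "dx": -0.7, "dy": 0, "dz": 1.6, "gripper": 0},
  {"wx": 0, "wy": 0, "wz": 0, "dx": -0.7, "dy": 0, "dz": 1.6, "gripper": 0},
  {"wx": 0, "wy": 0, "wz": 0, "dx": -0.7, "dy": 0, "dz": -20, "gripper": 0},
  {"wx": 0, "wy": 0, "wz": 0, "dx": -0.7, "dy": 0, "dz": -70, "gripper": 0},
  {"wx": 0, "wy": 0, "wz": 0, "dx": -0.7, "dy": 0, "dz": -120, "gripper": 0},
  {"wx": 0, "wy": 0, "wz": 0, "dx": -0.7, "dy": 0, "dz": -180, "gripper": 0},
])

```text
clock: 30.25
tcp_pos: [0.5793, 0.1054, 0.208]
tool_rot: [-3.14, -0.0, 1.784]
contact_force: [0.4, 0.6, 0.1]
finger_gap: 0.0857
grip_force: 0.0
```

Run:
```python
from h import *
# lid bar from the last clear top view
z=np.load('top4.npz');p,d=z['p'],z['d']
yy,xx=np.mgrid[:420,:560]
uv=np.argwhere((xx<225)&(xx>150)&(yy>220)&(yy<310))[:,::-1];P=pts('top',uv,d);k=(P[:,2]>.14)&(P[:,2]<.165)
print(k.sum(),P[k].mean(0)*1e3,cv2.minAreaRect(np.float32(P[k,:2]*1e3)))
go(441.8,226,220,1.2)
```

```text
216 [440.87803109 222.1270172  150.13128954] ((440.8919677734375, 222.554931640625), (63.178184509277344, 16.011817932128906), 61.569400787353516)
shift [ 146.9 -108.9  -11.8] rotvec [-0.002  0.     0.584] unwrapped wz 0.584
```

Run:
```python
from h import *
go(441,222.5,215,1.075)
```

```text
shift [ 143.6 -110.4   -6.8] rotvec [-0.002  0.     0.709] unwrapped wz 0.709
```

Call:
drive_tool([
  {"wx": 0, "wy": 0, "wz": 0.15, "dx": 36, "dy": -27, "dz": -7, "gripper": 0},
  {"wx": 0, "wy": 0, "wz": 0.3, "dx": 72, "dy": -55, "dz": -7, "gripper": 0},
  {"wx": 0, "wy": 0, "wz": 0.45, "dx": 108, "dy": -83, "dz": -7, "gripper": 0},
  {"wx": 0, "wy": 0, "wz": 0.6, "dx": 143.6, "dy": -110.4, "dz": -7, "gripper": 0},
  {"wx": 0, "wy": 0, "wz": 0.709, "dx": 143.6, "dy": -110.4, "dz": -7, "gripper": 0},
  {"wx": 0, "wy": 0, "wz": 0.709, "dx": 143.6, "dy": -110.4, "dz": -7, "gripper": 0},
  {"wx": 0, "wy": 0, "wz": 0.709, "dx": 143.6, "dy": -110.4, "dz": -7, "gripper": 0},
])

```text
clock: 31.12
tcp_pos: [0.4422, 0.2223, 0.2143]
tool_rot: [3.141, 0.0, 1.076]
contact_force: [-0.4, 0.1, -0.5]
finger_gap: 0.0853
grip_force: 0.0
```

Run:
```python
from h import *
p,d=look('top','top7')
for b in brass('top',p,d): print(b) if b['c'][1]<300 else 0
crop(p,150,140,300,210,2.6,'crop7')
go(441,222.5,127,1.075)
```

```text
{'px': array([253., 212.]), 'c': array([585. , 106.2]), 'L': 78.3, 'W': 75.4, 'yaw': np.float64(0.197), 'zmax': np.float64(58.8), 'ridge': array([579.7, 105. ]), 'n': 870, 'cc': array([0.18, 0.79])}
shift [-0.3 -1.2 87.3] rotvec [0.    0.    0.001] unwrapped wz 0.001
```

View pics/crop7.png

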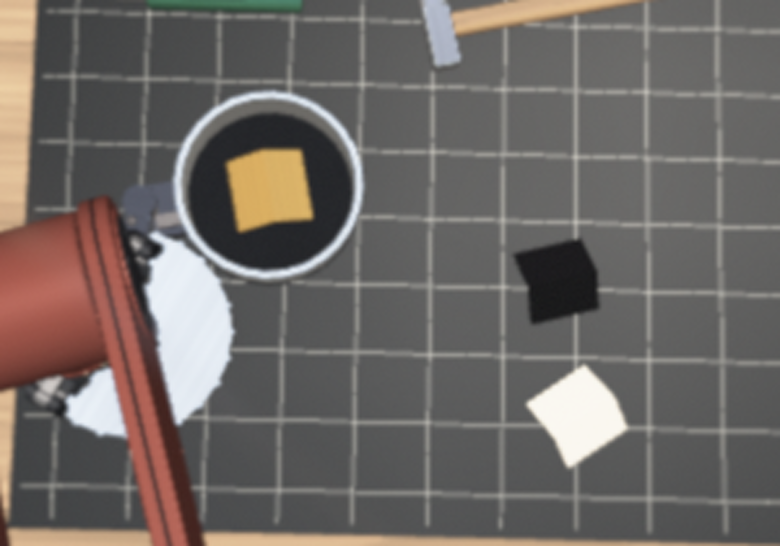

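The full stack is nested and centred (crop px (270,190)), with its ridge at 58.8 mm. The decoys haven't moved. Now gripping the lid bar.

Call:
drive_tool([
  {"wx": 0, "wy": 0, "wz": 0, "dx": 0, "dy": -0.5, "dz": 40, "gripper": 0},
  {"wx": 0, "wy": 0, "wz": 0, "dx": 0, "dy": -0.5, "dz": 75, "gripper": 0},
  {"wx": 0, "wy": 0, "wz": 0, "dx": 0, "dy": -0.5, "dz": 88, "gripper": 0},
  {"wx": 0, "wy": 0, "wz": 0, "dx": 0, "dy": -0.5, "dz": 88, "gripper": 1},
  {"wx": 0, "wy": 0, "wz": 0, "dx": 0, "dy": -0.5, "dz": 88, "gripper": 1},
  {"wx": 0, "wy": 0, "wz": 0, "dx": 0, "dy": -0.5, "dz": 88, "gripper": 1},
  {"wx": 0, "wy": 0, "wz": 0, "dx": 0, "dy": -0.5, "dz": 88, "gripper": 1},
  {"wx": 0, "wy": 0, "wz": 0, "dx": 0, "dy": -0.5, "dz": 88, "gripper": 1},
  {"wx": 0, "wy": 0, "wz": 0, "dx": 0, "dy": -0.5, "dz": 88, "gripper": 1},
  {"wx": 0, "wy": 0, "wz": 0, "dx": 0, "dy": -0.5, "dz": 88, "gripper": 1},
], grip_force=60)

```text
clock: 32.42
tcp_pos: [0.4414, 0.2232, 0.1275]
tool_rot: [-3.142, -0.001, 1.075]
contact_force: [-4.3, 1.0, 6.6]
finger_gap: 0.0147
grip_force: 61.7
```

Run:
```python
from h import *
s=r.state();a=np.radians(12.2);pc=np.array([579.8,105.2]);post=pc+115*np.array([-np.sin(a),np.cos(a)])
p0=np.array(s['tcp_pos'][:2])*1e3;v=p0-post
ang=np.degrees(np.arctan2(v[1],v[0]))%360;sw=np.radians(282.2-ang);print(post,np.hypot(*v),'swing left',sw,s['contact_force'],s['moment'])
v*=115/np.hypot(*v);p0=post+v
R=Ro.from_euler('xyz',[np.pi,0,s['tool_rot'][2]]).as_matrix()[:2,:2]
for t in np.r_[np.arange(.1,sw,.1),sw]:
  c,sn=np.cos(t),np.sin(t);print(round(t,3),(R.T@(post+np.array([c*v[0]-sn*v[1],sn*v[0]+c*v[1]])-p0)).round(1))
```

```text
[555.49764841 217.60282784] 114.19142685903832 swing left 1.8329204805220072 [-4.28875906  0.98087472  6.57769083] [-0.05969193  0.60209923 -0.00336473]
0.1 [-10.1   5.5]
0.2 [-19.6  11.9]
0.3 [-28.4  19.3]
0.4 [-36.5  27.5]
0.5 [-43.7  36.5]
0.6 [-49.9  46.2]
0.7 [-55.1  56.4]
0.8 [-59.4  67.1]
0.9 [-62.5  78.1]
1.0 [-64.5  89.5]
1.1 [-65.3 100.9]
1.2 [-65.  112.4]
1.3 [-63.6 123.8]
1.4 [-61. 135.]
1.5 [-57.3 145.9]
1.6 [-52.6 156.4]
1.7 [-46.8 166.3]
1.8 [-40.1 175.7]
1.833 [-37.7 178.6]
```

Call:
drive_tool([
  {"wx": 0, "wy": 0, "wz": -0.1, "dx": -10.1, "dy": 5.5, "dz": 0, "gripper": 1},
  {"wx": 0, "wy": 0, "wz": -0.2, "dx": -19.6, "dy": 11.9, "dz": 0, "gripper": 1},
  {"wx": 0, "wy": 0, "wz": -0.3, "dx": -28.4, "dy": 19.3, "dz": 0, "gripper": 1},
  {"wx": 0, "wy": 0, "wz": -0.4, "dx": -36.5, "dy": 27.5, "dz": 0, "gripper": 1},
  {"wx": 0, "wy": 0, "wz": -0.5, "dx": -43.7, "dy": 36.5, "dz": 0, "gripper": 1},
  {"wx": 0, "wy": 0, "wz": -0.6, "dx": -49.9, "dy": 46.2, "dz": 0, "gripper": 1},
  {"wx": 0, "wy": 0, "wz": -0.7, "dx": -55.1, "dy": 56.4, "dz": 0, "gripper": 1},
  {"wx": 0, "wy": 0, "wz": -0.8, "dx": -59.4, "dy": 67.1, "dz": 0, "gripper": 1},
  {"wx": 0, "wy": 0, "wz": -0.9, "dx": -62.5, "dy": 78.1, "dz": 0, "gripper": 1},
  {"wx": 0, "wy": 0, "wz": -1.0, "dx": -64.5, "dy": 89.5, "dz": 0, "gripper": 1},
  {"wx": 0, "wy": 0, "wz": -1.1, "dx": -65.3, "dy": 100.9, "dz": 0, "gripper": 1},
  {"wx": 0, "wy": 0, "wz": -1.2, "dx": -65, "dy": 112.4, "dz": 0, "gripper": 1},
  {"wx": 0, "wy": 0, "wz": -1.3, "dx": -63.6, "dy": 123.8, "dz": 0, "gripper": 1},
  {"wx": 0, "wy": 0, "wz": -1.4, "dx": -61, "dy": 135, "dz": 0, "gripper": 1},
  {"wx": 0, "wy": 0, "wz": -1.5, "dx": -57.3, "dy": 145.9, "dz": 0, "gripper": 1},
  {"wx": 0, "wy": 0, "wz": -1.6, "dx": -52.6, "dy": 156.4, "dz": 0, "gripper": 1},
  {"wx": 0, "wy": 0, "wz": -1.7, "dx": -46.8, "dy": 166.3, "dz": 0, "gripper": 1},
  {"wx": 0, "wy": 0, "wz": -1.8, "dx": -40.1, "dy": 175.7, "dz": 0, "gripper": 1},
  {"wx": 0, "wy": 0, "wz": -1.833, "dx": -37.7, "dy": 178.6, "dz": 0, "gripper": 1},
  {"wx": 0, "wy": 0, "wz": -1.833, "dx": -37.7, "dy": 178.6, "dz": 0, "gripper": 1},
])

```text
clock: 34.92
tcp_pos: [0.5799, 0.1056, 0.1275]
tool_rot: [3.141, -0.002, 2.907]
contact_force: [-5.8, 3.0, 8.4]
finger_gap: 0.015
grip_force: 62.2
```

Run:
```python
from h import *
s=r.state();p0=np.array(s['tcp_pos'][:2])*1e3;v=p0-[555.5,217.6];print(s['contact_force'],s['moment'],'arm left',np.radians(282.2-np.degrees(np.arctan2(v[1],v[0]))%360))
go(580,105.4,127,s['tool_rot'][2])
```

```text
[-5.8289796   2.96909189  8.38400585] [ 0.68744744  1.18164321 -0.16212616] arm left -0.0016186288985215998
shift [-0.1 -0.2  0.5] rotvec [ 0.001 -0.002 -0.   ] unwrapped wz 0.0
```

Call:
drive_tool([
  {"wx": 0, "wy": 0, "wz": 0.15, "dx": 0, "dy": 0, "dz": 0.5, "gripper": 1},
  {"wx": 0, "wy": 0, "wz": 0.3, "dx": 0, "dy": 0, "dz": 0.9, "gripper": 1},
  {"wx": 0, "wy": 0, "wz": 0.45, "dx": 0, "dy": 0, "dz": 1.4, "gripper": 1},
  {"wx": 0, "wy": 0, "wz": 0.6, "dx": 0, "dy": 0, "dz": 1.8, "gripper": 1},
  {"wx": 0, "wy": 0, "wz": 0.75, "dx": 0, "dy": 0, "dz": 2.3, "gripper": 1},
  {"wx": 0, "wy": 0, "wz": 0.9, "dx": 0, "dy": 0, "dz": 2.7, "gripper": 1},
  {"wx": 0, "wy": 0, "wz": 1.05, "dx": 0, "dy": 0, "dz": 3.2, "gripper": 1},
  {"wx": 0, "wy": 0, "wz": 1.2, "dx": 0, "dy": 0, "dz": 3.6, "gripper": 1},
  {"wx": 0, "wy": 0, "wz": 1.35, "dx": 0, "dy": 0, "dz": 4, "gripper": 1},
  {"wx": 0, "wy": 0, "wz": 1.5, "dx": 0, "dy": 0, "dz": 4.5, "gripper": 1},
  {"wx": 0, "wy": 0, "wz": 1.65, "dx": 0, "dy": 0, "dz": 5, "gripper": 1},
  {"wx": 0, "wy": 0, "wz": 1.8, "dx": 0, "dy": 0, "dz": 5.4, "gripper": 1},
  {"wx": 0, "wy": 0, "wz": 1.95, "dx": 0, "dy": 0, "dz": 5.9, "gripper": 1},
  {"wx": 0, "wy": 0, "wz": 2.1, "dx": 0, "dy": 0, "dz": 6.3, "gripper": 1},
  {"wx": 0, "wy": 0, "wz": 2.25, "dx": 0, "dy": 0, "dz": 6.8, "gripper": 1},
  {"wx": 0, "wy": 0, "wz": 2.4, "dx": 0, "dy": 0, "dz": 7.2, "gripper": 1},
  {"wx": 0, "wy": 0, "wz": 2.54, "dx": 0, "dy": 0, "dz": 7.6, "gripper": 1},
  {"wx": 0, "wy": 0, "wz": 2.6, "dx": 0, "dy": 0, "dz": 7.7, "gripper": 1},
  {"wx": 0, "wy": 0, "wz": 2.6, "dx": 0, "dy": 0, "dz": 7.7, "gripper": 1},
])

```text
clock: 37.3
tcp_pos: [0.5795, 0.1053, 0.1197]
tool_rot: [-3.14, 0.002, 0.307]
contact_force: [-7.4, 3.4, 9.5]
finger_gap: 0.0151
grip_force: 62.2
```

Run:
```python
from h import *
s=r.state();print(s['contact_force'],s['moment'],s['tool_rot'])
```

```text
[-7.40515278  3.43201835  9.48670483] [ 0.36263991  1.24870059 -0.1883284 ] [-3.14033330e+00  1.78156128e-03  3.06716821e-01]
```

Call:
drive_tool([
  {"wx": 0, "wy": 0, "wz": 0.06, "dx": 0, "dy": 0, "dz": 0.2, "gripper": 1},
  {"wx": 0, "wy": 0, "wz": 0.12, "dx": 0, "dy": 0, "dz": 0.3, "gripper": 1},
  {"wx": 0, "wy": 0, "wz": 0.12, "dx": 0, "dy": 0, "dz": 0.3, "gripper": 1},
])

```text
clock: 37.67
tcp_pos: [0.5795, 0.1053, 0.1194]
tool_rot: [-3.141, 0.002, 0.188]
contact_force: [-7.6, 2.2, 8.6]
finger_gap: 0.0151
grip_force: 62.3
```

Run:
```python
from h import *
s=r.state();print(s['contact_force'],s['moment'],s['tool_rot'])
```

```text
[-7.61618187  2.17541756  8.64350353] [0.32114543 1.26834375 0.45591481] [-3.14080206e+00  2.01181480e-03  1.87962902e-01]
```

Call:
drive_tool([
  {"wx": 0, "wy": 0, "wz": 0.05, "dx": 0, "dy": 0, "dz": 0.3, "gripper": 1},
  {"wx": 0, "wy": 0, "wz": 0.05, "dx": 0, "dy": 0, "dz": 0.3, "gripper": 1},
  {"wx": 0, "wy": 0, "wz": 0.05, "dx": 0, "dy": 0, "dz": 0.3, "gripper": 0},
  {"wx": 0, "wy": 0, "wz": 0.05, "dx": 0, "dy": 0, "dz": 0.3, "gripper": 0},
  {"wx": 0, "wy": 0, "wz": 0.05, "dx": 0, "dy": 0, "dz": 0.3, "gripper": 0},
  {"wx": 0, "wy": 0, "wz": 0.05, "dx": 0, "dy": 0, "dz": 0.3, "gripper": 0},
  {"wx": 0, "wy": 0, "wz": 0.05, "dx": 0, "dy": 0, "dz": 0.3, "gripper": 0},
  {"wx": 0, "wy": 0, "wz": 0, "dx": 0, "dy": 0, "dz": -50, "gripper": 0},
  {"wx": 0, "wy": 0, "wz": 0, "dx": -60, "dy": 0, "dz": -100, "gripper": 0},
  {"wx": 0, "wy": 0, "wz": 0, "dx": -120, "dy": 0, "dz": -100, "gripper": 0},
  {"wx": 0, "wy": 0, "wz": 0, "dx": -120, "dy": 60, "dz": -100, "gripper": 0},
  {"wx": 0, "wy": 0, "wz": 0, "dx": -120, "dy": 120, "dz": -100, "gripper": 0},
  {"wx": 0, "wy": 0, "wz": 0, "dx": -120, "dy": 180, "dz": -100, "gripper": 0},
  {"wx": 0, "wy": 0, "wz": 0, "dx": -120, "dy": 240, "dz": -100, "gripper": 0},
  {"wx": 0, "wy": 0, "wz": 0, "dx": -120, "dy": 240, "dz": -100, "gripper": 0},
])

```text
clock: 39.55
tcp_pos: [0.5076, -0.1574, 0.2183]
tool_rot: [3.141, 0.0, 0.182]
contact_force: [-0.5, 1.2, -1.1]
finger_gap: 0.0853
grip_force: 0.0
```

Run:
```python
from h import *
p,d=look('top','top8')
yy,xx=np.mgrid[:420,:560]
roi=(abs(xx-253)<60)&(abs(yy-210)<60)&(p.max(2)<140)
uvr=np.argwhere(roi)[:,::-1];A=pts('top',uvr,d)
k=(A[:,2]>.125)&(A[:,2]<.17);print(k.sum(),A[k].mean(0)*1e3,cv2.minAreaRect(np.float32(A[k,:2]*1e3)))
k=(A[:,2]>.1)&(A[:,2]<.118)&(A[:,1]>.14);vx,vy,x0,y0=cv2.fitLine(np.float32(A[k,:2]*1e3),cv2.DIST_HUBER,0,.01,.01).ravel();print('arm dir',np.degrees(np.arctan2(vy,vx)))
crop(p,150,90,300,210,2.6,'crop8');print(r.state()['contact_force'])
```

```text
197 [575.55252474 104.16449524 141.99373125] ((577.3583374023438, 104.33094024658203), (63.04710388183594, 15.827603340148926), 11.106492042541504)
arm dir -78.429085
[-0.37944147  0.8677694  -0.25155974]
```

View pics/crop8.png

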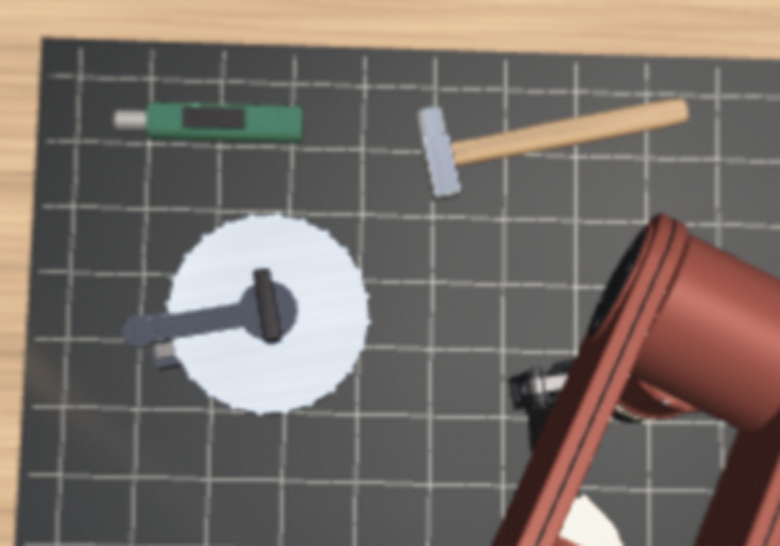

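The lid is closed, its bar square to the arm (11° against 12° for fully home) and its top at 142 mm. The hammer and engraver are in place and the robot is clear of everything.

```bash
python3 -c "
from rig import r
print(r.job_done())"
```

```text
the job is handed in; nothing more can be done
None
```

The three brass offcuts present (53, 60 and 67 mm) are nested on the saddle with the shortest at the bottom, the lid is swung back and screwed fully home, and the job is handed in; no verdict came back.

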